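# Fit the divider into the switch tray

### The arm

A 6-joint arm with a two-finger parallel gripper is mounted at the origin on the work surface. World frame = base frame: x ahead of the robot, y to its left, z up, the work surface at z = 0. Lengths are in m, angles in rad, forces in N, time in s.
With the tool pointing down it reaches from about 0.3 to 0.875 m from the base axis. Payload 4.2 kg.
Tool frame: the origin (TCP) lies at the very end of the fingers, on their centre line; the grasp point (between the pads) lies arm.pinch_z behind it (arm.pinch_z is the distance from the TCP to the grasp point, in m); x points along the fingers, y is the direction in which the jaws open and shut, and the axes are right-handed (so a half turn about x gives the same grasp; the last joint's range is limited). The gripper opens to 85 mm and grips with 20 to 120 N. Pads are 22 mm wide; open, the fingers measure 114 mm over their backs; the gripper's body (76 mm by 85 mm) begins 54 mm behind the grasp point. The pads swing forward as they close: fully open they stand 13 mm farther back than shut.
Start: joints at [-1.15, 0.32, 1.565, -0, 1.257, -0.02], TCP at [0.245, -0.52, 0.231] pointing down, gripper open.
Joint ranges: [-3.11, 3.11], [-0.84, 2.01], [0.21, 2.61], [-1.34, 4.49], [0.05, 2.63], [-2.56, 2.56]. Speed limits (rad/s): [2.57, 2.57, 3.14, 3.14, 3.14, 3.14].

### API

Orientations are given as a 3x3 rotation matrix whose columns are the frame's x, y, z axes.
In Python, from cell import arm gives the robot as it stands.
- The arm moves only by the tool carry_out, never from a script. Its argument "series" is a list that holds one entry, the list of rows, each a list of 7 numbers: the finger opening in mm, from 0 to 85.4, then the shift along the tool's x, y, z in mm, then the turn, a rotation vector about the tool's x, y, z in rad. A call has 1 to 20 rows; each row is the pose to reach, as a shift and turn from the pose commanded when the call began, along the tool's axes at that moment; what a row does not reach only later rows make up. A row lasts 1/10 s, in which the tool goes at most 50 mm and 8.59 degrees, less where a joint would pass 70% of its speed; a pose out of reach is approached as far as the arm can. A call with a gripper value outside its range is refused whole. The fingers move at their own pace and stop on an object; the grip force is fixed at half the most. Time passes only in rows, so rows that repeat a pose let the fingers close. It gives the time, the measured TCP pose, the force and the opening at its end, in the units of the state.
- arm.get_obs(): the state, without advancing time (a new reading comes with each control period).
- arm.camera(name): name is "scene" or "top" or "wrist"; returns a dict with "pixels" (400x640x3 uint8, red, green, blue), "range_z" (400x640 float32, m along the optical axis (not along the pixel's ray), 0 where there is no reading), "K" (3x3 intrinsics, pixels), "k1" (the pictures are not rectified: a ray, as slopes to the right and down, at radius r is drawn at 1 + k1 r^2 times it, then the intrinsics apply), "pose" (4x4, takes a point from camera to world coordinates); the wrist camera has in their place "tool_from_camera" (4x4, takes a point from camera to tool coordinates, whose origin is the TCP and whose axes are the tool frame's). Camera axes: x right, y up, looking along -z (the intrinsics and any distortion apply to the point x, -y, -z); pixel columns grow to the right and rows downward; lengths in m; the calibration is good to about 2 mm. A picture is of the moment at which its call begins: read the wrist's pose just before it.
- arm.job_done(): hands the job in, once; it reports no verdict.
Trained networks look in a picture, given as the dict that the camera call returned (one of the last four; its "shot" number tells which), for a name from the list of things; names that differ only in an ending like _2 or _b are one class to them, and where a whole thing is asked for, a point or a joint stands for the part that bears it (a point fixed in the world has none). Each returns a list of dicts, best first, with "confidence" (0 to 1); they miss things now and then, are a little off and sometimes report something else, mostly with a low value. They report only what shows in the picture. A call takes as long as a camera call. They do not tell look-alikes from the thing itself.
- arm.silhouettes(picture, target): "region" (400x640 bool, what is visible of it) and "bbox" ([left, top, right, bottom] in pixels, round what is visible of it).
The state is a dict: "time_s": time; "qpos": joint angles; "joint_vel": joint speeds; "effort": joint torques, N m; "tcp_pos": TCP position; "eef_rot": TCP orientation; "force": force on the tool from outside, world axes, zero at the start; "moment": the same for the moment, N m; "width": finger opening in m.
Only numpy, scipy, OpenCV 4.12 (cv2) and the standard library are available. Lean on these libraries where they do the work, as an engineer would, in place of code of your own. Each camera call takes 0.05 s, during which the arm holds its last target.

### The job

Fit the loose green divider panel into the slot of the green parts tray, standing on its long edge and pushed fully home so that it parts the tray in two, and let go of it. It lies flat on the counter: lean it on the sloping steel rest if you need to take it again by its top edge. Leave the switches in the tray and the other things on the counter where they are.

Things in the scene. Friction and masses are not known exactly. Their poses are not given: they have to be found in the camera images.
- divider: The loose divider: a plain green plastic panel 150 x 66 x 8 mm (its x, y, z), about 90 g, the same either way round and either face up. It starts flat on the counter. Origin: centre of its underside as it lies; x along the length, y along the width, z through the thickness.
- divider_mid (a point): Centre of the divider (4 mm above its origin along its z), same axes.
- tray: Fixed open green parts tray, 168 (x) x 148 (y) x 48 mm high, walls and floor 4 mm; origin: centre of its underside, z up. The slot for the divider runs along its x across the middle. Seated, the divider stands on the tray floor, its length along the tray's x, both ends in the grooves, its top edge 70 mm above the counter (22 mm above the walls).
- tray_slot (a point): Middle of the slot at the tray's inner floor (4 mm up), axes as the tray's; the seated divider's centre is 33 mm above it. At x = +-80 mm, on each end wall, two ribs reaching 16 mm inward form a vertical groove 10.5 mm wide, open at the top and down to the floor; over the upper 10 mm it flares to 21 mm wide, its mouth 49 mm above the counter.
- rest: Fixed steel rest for leaning a panel at 45 degrees. Base plate 150 (x) x 110 (y) x 8 mm; origin: centre of its underside, z up. Two rails at x = +-55 mm, 14 mm wide, 10 mm thick, rise towards its +y; a ledge at the foot of each stands 14 mm out from the slope. Between them a 96 mm gap for fingers, open down to the base plate.
- rest_ledge (a point): On the rest's middle (x = 0), where the slope's face meets the ledges: y = -26, z = 50 mm in the rest's frame, same axes. The slope rises from here along (0, 0.707, 0.707) and faces (0, -0.707, 0.707). A panel leant here, its length along x, has its upper edge 97 mm up, 4 mm past the rails' ends.
- button_a: Bystander: push-button switch with white domed cap, 32 mm across, 30 mm high, standing on the counter between the task's things. Origin: centre of its underside.
- toggle_a: Bystander: small blue toggle switch, 28 x 17 x 40 mm, standing on the counter between the task's things. Origin: centre of its underside.
- rocker_in_tray: Bystander: black rocker switch, 30 x 22 x 20 mm, lying in one compartment of the tray. Origin: centre of its underside.
- toggle_in_tray: Bystander: blue toggle switch, 28 x 17 x 40 mm, lying in the other compartment of the tray. Origin: centre of its underside.
- button_big: Bystander: large push-button with yellow cap, 54 mm across, 51 mm high, near the robot. Origin: centre of its underside.
- pen: Bystander: marker pen, 110 mm long, 14 mm thick, near the robot. Origin: centre of its underside.
- small_bin: Bystander: empty white bin, 70 x 90 x 35 mm, at the far side. Origin: centre of its underside.
- tape: Bystander: cardboard ring of tape, 70 mm across, 18 mm high, at the far side. Origin: centre of its underside.
Not all that is in view belongs to the job. There is more than one size of the divider; the one meant has the size given above.

How it is judged:
By the outcome, as a careful person would: the job done as asked, in the order asked, and still so for the second after the job is handed in, with the robot touching nothing.
It also fails if it takes over 61 s, if anything falls off the work surface, if the arm or the gripper's body presses on something with over 40 N, if the wrist force passes 120 N, or if a joint passes its speed limit or range.

## Working session

There is one attempt and no reset: what is moved stays moved. The work goes in short steps, Python scripts to look and compute and a tool call to move; the robot and the scene stay as the last step left them, time stands still between calls to the robot, and variables do not carry over. Pictures are saved under pics/ and viewed, and the job is handed in when it is done.

Besides the shell and the picture viewer there is one more tool, called after ">>>" by a JSON object that holds its "fn" and its "kwargs". carry_out: Moves the arm, as the interface text tells. Its arguments: {"type":"object","properties":{"series":{"type":"array","items":{"type":"array","items":{"type":"array","items":{"type":"number"}}}}},"required":["series"]}

```bash
mkdir -p pics; ls
python3 - <<'E'
from cell import arm
import numpy as np, cv2, pickle
print(arm.pinch_z)
o=arm.get_obs(); print({k:np.round(v,3).tolist() for k,v in o.items()})
for n in ["scene","top"]:
    c=arm.camera(n); cv2.imwrite(f"pics/{n}0.png",c["pixels"][:,:,::-1]); print(n,c["K"],c["k1"],c["pose"].round(3).tolist())
    pickle.dump(c,open(f"{n}0.pkl","wb"))
    for t in ["divider","tray","rest","button_a","toggle_a"]:
        print(t,[(d["bbox"],round(d["confidence"],2)) for d in arm.silhouettes(c,t)])
E
```

```text
pics
0.0187
{'time_s': 0.0, 'qpos': [-1.15, 0.32, 1.566, -0.0, 1.257, -0.02], 'joint_vel': [-0.0, 0.002, -0.0, 0.003, -0.002, 0.001], 'effort': [-0.001, -41.554, -23.416, -0.0, 0.008, -0.0], 'tcp_pos': [0.245, -0.52, 0.23], 'eef_rot': [[-0.001, 0.427, -0.904], [0.002, -0.904, -0.427], [-1.0, -0.002, -0.0]], 'force': [0.062, -0.145, 0.611], 'moment': [-0.005, 0.045, -0.014], 'width': 0.086}
scene [[416.46972205   0.         316.9009915 ]
 [  0.         416.46972205 201.68760683]
 [  0.           0.           1.        ]] 0.0328967967089869 [[0.596, -0.68, 0.428, 0.942], [0.803, 0.506, -0.315, -0.316], [-0.003, 0.531, 0.847, 0.909], [0.0, 0.0, 0.0, 1.0]]
divider [([373.1, 202.1, 409.0, 234.8], 0.87), ([302.6, 196.8, 356.1, 257.2], 0.84), ([329.2, 87.1, 402.1, 109.8], 0.72), ([190.6, 266.4, 204.2, 274.4], 0.33)]
tray [([171.9, 226.4, 275.1, 325.8], 0.56)]
rest [([375.1, 120.3, 443.0, 191.5], 0.89)]
button_a [([355.4, 174.2, 362.1, 184.2], 0.68)]
toggle_a [([254.0, 223.6, 266.4, 236.9], 0.4)]
top [[465.48283487   0.         325.95567761]
 [  0.         465.48283487 208.47101425]
 [  0.           0.           1.        ]] -0.014104101094476061 [[-0.002, 0.997, -0.076, 0.396], [-1.0, -0.002, 0.001, 0.019], [0.001, 0.076, 0.997, 1.337], [0.0, 0.0, 0.0, 1.0]]
divider [([317.7, 161.5, 350.2, 215.0], 0.67), ([168.7, 255.1, 247.9, 327.1], 0.65), ([277.1, 143.9, 297.3, 178.2], 0.59)]
tray [([398.2, 167.4, 461.1, 231.7], 0.88), ([238.6, 107.2, 273.0, 138.2], 0.47)]
rest [([204.9, 171.3, 251.6, 229.3], 0.91)]
button_a [([277.5, 203.5, 287.3, 215.0], 0.56)]
toggle_a [([380.8, 209.3, 385.3, 218.5], 0.6)]
```

Run:
```python
import cv2
a=cv2.imread("pics/top0.png"); cv2.imwrite("pics/top0z.png",cv2.resize(a[90:350,150:510],None,fx=2.2,fy=2.2))
```

```text
(no output)
```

View pics/scene0.png

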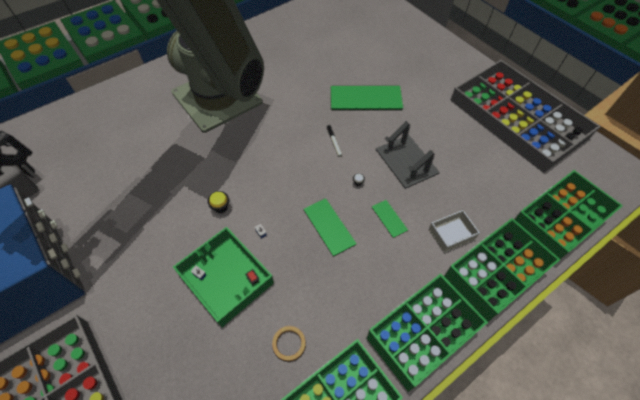

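View pics/top0z.png

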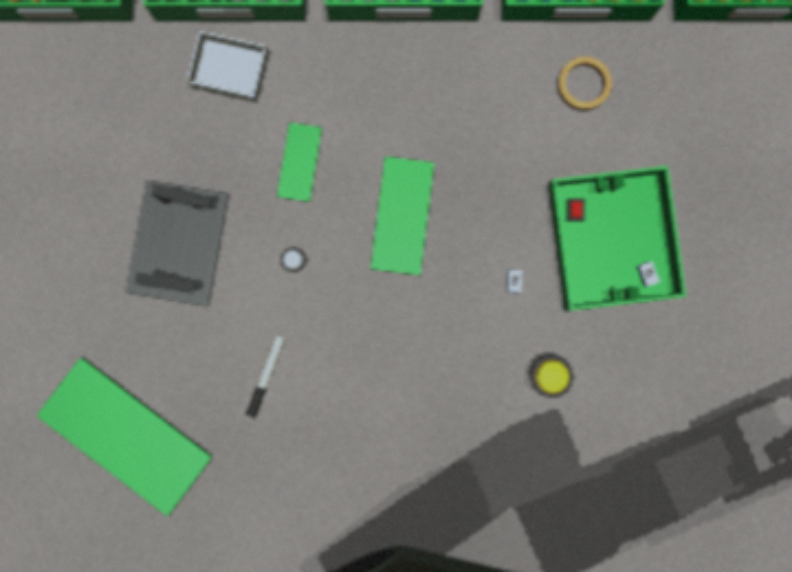

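Candidates for the divider, as green panels in the top picture: middle (334,188), small (287,161) and big (207,290). I'll measure all three, plus the tray and rest.

```bash
cat > h.py <<'E'
import numpy as np, cv2
def rays(c,uv):
    uv=np.asarray(uv,float).reshape(-1,1,2)
    p=cv2.undistortPoints(uv,c["K"],np.array([c["k1"],0,0,0.]),).reshape(-1,2)
    return np.c_[p[:,0],-p[:,1],-np.ones(len(p))]
def plane(c,uv,z,T=None):
    T=c["pose"] if T is None else T
    d=rays(c,uv)@T[:3,:3].T; o=T[:3,3]
    return o+d*((z-o[2])/d[:,2])[:,None]
def cloud(c,T=None):
    T=c["pose"] if T is None else T
    v,u=np.mgrid[0:400,0:640]; uv=np.c_[u.ravel(),v.ravel()]
    r=rays(c,uv)*c["range_z"].ravel()[:,None]
    return (r@T[:3,:3].T+T[:3,3]).reshape(400,640,3)
def proj(c,P,T=None):
    T=c["pose"] if T is None else T
    p=(np.atleast_2d(P)-T[:3,3])@T[:3,:3]
    x=np.c_[p[:,0],-p[:,1],-p[:,2]]
    return cv2.projectPoints(x,np.zeros(3),np.zeros(3),c["K"],np.array([c["k1"],0,0,0.]))[0].reshape(-1,2)
E
python3 - <<'E'
from h import *; import pickle
for n in ["top","scene"]:
    c=pickle.load(open(n+"0.pkl","rb")); W=cloud(c)
    g=cv2.cvtColor(c["pixels"],cv2.COLOR_RGB2HSV); m=((g[...,0]>50)&(g[...,0]<75)&(g[...,1]>120)&(g[...,2]>60)).astype(np.uint8)
    k,l,s,ce=cv2.connectedComponentsWithStats(m)
    for i in range(1,k):
        if s[i,4]<150: continue
        cs,_=cv2.findContours((l==i).astype(np.uint8),0,cv2.CHAIN_APPROX_NONE)
        p=plane(c,cs[0].reshape(-1,2),0.008)
        if abs(p[:,0].mean()-.4)>.45: continue
        z=np.median(W[l==i][:,2])
        r=cv2.minAreaRect((p[:,:2]*1000).astype(np.float32))
        b=cv2.boxPoints(r)
        print(n,ce[i].round(0),s[i,4],np.round(r[0]),np.round(r[1]),round(r[2],1),"z",z.round(4))
    P=W.reshape(-1,3)
    if n=="top":
        c2=(P[:,0]>.25)&(P[:,0]<.75)&(abs(P[:,1])<.1)&(P[:,2]<.006); print("floor z",np.median(P[c2,2]))
    np.save(n+"W.npy",W)
E
```

```text
top [286. 163.] 472 [628. 134.] [41. 97.] 81.0 z 0.0062
top [333. 188.] 1107 [558.  -1.] [ 63. 147.] 82.6 z 0.0089
top [429. 198.] 2910 [ 528. -281.] [171. 155.] 6.6 z 0.0067
top [206. 288.] 2468 [273. 358.] [212.  93.] 53.2 z 0.0124
floor z 0.0011658843772366367
scene [571.   6.] 244 [ 379. 1223.] [165.  81.] 51.4 z -0.1518
scene [607.  24.] 521 [ 504. 1266.] [179. 166.] 89.1 z -0.1516
scene [366.  97.] 1599 [275. 359.] [210.  93.] 53.1 z 0.0102
scene [329. 227.] 1333 [561.   1.] [ 63. 147.] 82.8 z 0.0072
scene [389. 218.] 561 [633. 134.] [41. 97.] 81.1 z 0.0046
scene [223. 276.] 4039 [ 510. -270.] [177. 152.] 6.7 z 0.0038
```

The middle panel is 150 x 66 (its contour reads 147 x 63, about one pixel short) and is the divider. The others read about 100 x 44 and 212 x 96. Next, the tray and rest poses.

Run:
```python
from h import *; import pickle
from cell import arm
print([a for a in dir(arm) if not a.startswith('_')])
for n in ["top","scene"]:
    c=pickle.load(open(n+"0.pkl","rb")); W=np.load(n+"W.npy"); P=W.reshape(-1,3)
    # rest
    s=(abs(P[:,0]-.52)<.13)&(abs(P[:,1]-.27)<.13)
    Q=P[s]
    for lo,hi in [(.006,.02),(.03,.06),(.06,.08),(.08,.12)]:
        q=Q[(Q[:,2]>lo)&(Q[:,2]<hi)]
        if len(q)>5:
            r=cv2.minAreaRect((q[:,:2]*1000).astype(np.float32)); print(n,"rest",lo,hi,len(q),np.round(r[0]),np.round(r[1]),round(r[2],1))
            if lo>=.03:
                print((q[:,:3]*1000).round()[::max(1,len(q)//12)].tolist())
    s=(abs(P[:,0]-.52)<.13)&(abs(P[:,1]+.28)<.13)
    Q=P[s]; 
    q=Q[(Q[:,2]>.042)&(Q[:,2]<.056)]
    r=cv2.minAreaRect((q[:,:2]*1000).astype(np.float32)); print(n,"tray",len(q),np.round(r[0]),np.round(r[1]),round(r[2],1))
    i=c["pixels"][:,:,::-1]
    crop= i[95:205,360:460] if n=="scene" else i[160:240,195:265]
    cv2.imwrite(f"pics/rest_{n}.png",cv2.resize(crop,None,fx=5.5,fy=5.5,interpolation=cv2.INTER_CUBIC))
```

```text
['IKError', 'camera', 'get_obs', 'job_done', 'pinch_z', 'silhouettes']
top rest 0.006 0.02 1670 [520. 270.] [259. 258.] 0.2
top rest 0.03 0.06 108 [525. 223.] [124. 156.] 7.9
[[581.0, 267.0, 60.0], [577.0, 254.0, 52.0], [574.0, 260.0, 49.0], [571.0, 260.0, 50.0], [569.0, 257.0, 50.0], [509.0, 147.0, 31.0], [497.0, 142.0, 30.0], [471.0, 278.0, 53.0], [468.0, 261.0, 54.0], [465.0, 266.0, 57.0], [462.0, 269.0, 57.0], [460.0, 268.0, 57.0]]
top rest 0.06 0.08 110 [521. 285.] [ 65. 124.] 80.4
[[584.0, 285.0, 80.0], [580.0, 274.0, 66.0], [578.0, 269.0, 62.0], [574.0, 273.0, 70.0], [571.0, 278.0, 71.0], [570.0, 282.0, 64.0], [567.0, 267.0, 60.0], [473.0, 299.0, 70.0], [470.0, 293.0, 70.0], [467.0, 297.0, 77.0], [464.0, 305.0, 78.0], [461.0, 300.0, 76.0], [459.0, 281.0, 62.0]]
top rest 0.08 0.12 90 [525. 305.] [ 24. 124.] 79.5
[[585.0, 304.0, 91.0], [582.0, 298.0, 93.0], [579.0, 304.0, 92.0], [581.0, 282.0, 81.0], [577.0, 291.0, 90.0], [574.0, 299.0, 91.0], [573.0, 301.0, 81.0], [477.0, 318.0, 95.0], [474.0, 315.0, 93.0], [471.0, 319.0, 98.0], [469.0, 324.0, 91.0], [469.0, 307.0, 84.0], [466.
[... 460 characters left out ...]
ne rest 0.06 0.08 180 [523. 291.] [ 64. 127.] 79.6
[[464.0, 311.0, 77.0], [479.0, 318.0, 78.0], [482.0, 327.0, 71.0], [462.0, 296.0, 66.0], [469.0, 297.0, 68.0], [472.0, 295.0, 64.0], [575.0, 296.0, 78.0], [571.0, 285.0, 71.0], [578.0, 285.0, 73.0], [579.0, 284.0, 71.0], [583.0, 285.0, 70.0], [577.0, 275.0, 63.0]]
scene rest 0.08 0.12 99 [527. 309.] [ 24. 126.] 80.3
[[468.0, 321.0, 93.0], [465.0, 318.0, 85.0], [467.0, 316.0, 85.0], [467.0, 313.0, 82.0], [468.0, 310.0, 81.0], [476.0, 312.0, 83.0], [576.0, 305.0, 92.0], [575.0, 301.0, 87.0], [577.0, 299.0, 86.0], [576.0, 297.0, 82.0], [579.0, 295.0, 82.0], [582.0, 295.0, 82.0], [586.0, 295.0, 81.0]]
scene tray 740 [ 525. -272.] [171. 148.] 6.7
```

View pics/rest_scene.png

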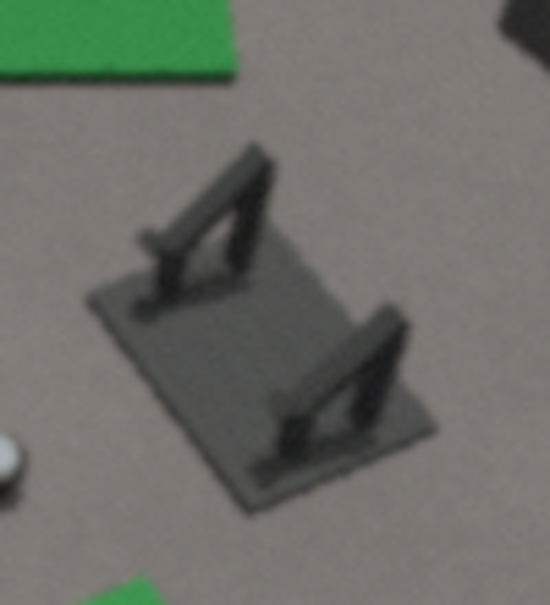

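>>> {"fn": "carry_out", "kwargs": {"series": [[[85,-5,-30,-40,0.05,0,0],[85,-15,-70,-100,0.15,0,0],[85,-30,-120,-165,0.25,0,0],[85,-40,-170,-235,0.35,0,0],[85,-40,-215,-300,0.45,0,0],[85,-40,-260,-360,0.55,0,0],[85,-40,-300,-420,0.569,0,0],[85,-40,-335,-465,0.569,0,0],[85,-40,-346,-484,0.569,0,0],[85,-40,-346,-484,0.569,0,0],[85,-40,-346,-484,0.569,0,0],[85,-40,-346,-484,0.569,0,0]]]}}

```text
time_s: 1.8
tcp_pos: [0.5362, 0.0016, 0.2716]
eef_rot: [[0.001, -0.127, -0.992], [-0.0, -0.992, 0.127], [-1.0, 0.0, -0.001]]
force: [0.1, -0.4, 0.2]
width: 0.0851
```

Run:
```python
from cell import arm
from h import *; import pickle
o=arm.get_obs(); c=arm.camera("wrist"); o2=arm.get_obs()
pickle.dump((o,c),open("w1.pkl","wb"))
print({k:np.round(v,4).tolist() for k,v in o.items()}); print(c["tool_from_camera"].round(3).tolist())
cv2.imwrite("pics/w1.png",c["pixels"][:,:,::-1])
```

```text
{'time_s': 1.8, 'qpos': [-0.0184, 0.2346, 1.5823, -0.0002, 1.324, 1.68], 'joint_vel': [0.7966, 0.3503, -0.488, -0.0083, 0.1322, 0.7939], 'effort': [-2.4096, -40.2697, -22.2218, 0.2148, 0.0811, -0.6234], 'tcp_pos': [0.5362, 0.0016, 0.2716], 'eef_rot': [[0.0008, -0.1272, -0.9919], [-0.0002, -0.9919, 0.1272], [-1.0, 0.0001, -0.0008]], 'force': [0.0733, -0.4281, 0.2318], 'moment': [0.0021, 0.0434, -0.0769], 'width': 0.0851}
[[-0.001, 0.32, -0.947, -0.145], [1.0, 0.0, -0.001, -0.001], [-0.0, -0.947, -0.32, -0.082], [0.0, 0.0, 0.0, 1.0]]
```

View pics/w1.png

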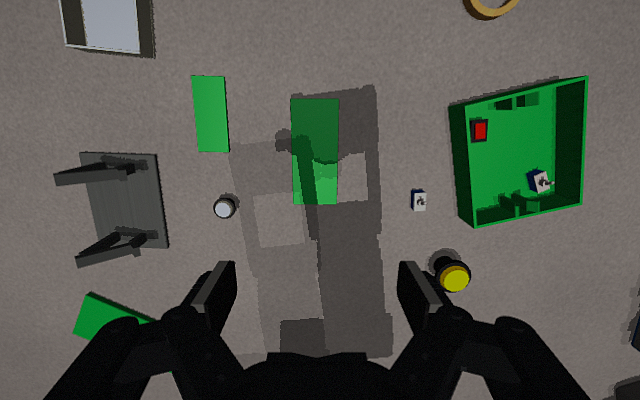

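```bash
cat >> h.py <<'E'
from scipy.spatial.transform import Rotation as Ro
C=np.array([[0,-1,0],[0,0,-1],[1,0,0.]])  # columns tool x,y,z in frame6: x=z6,y=-x6,z=-y6
LO=np.array([-3.11,-.84,.21,-1.34,.05,-2.56]);HI=np.array([3.11,2.01,2.61,4.49,2.63,2.56])
def fkR(q,s4=1):
    return (Ro.from_euler('z',q[0])*Ro.from_euler('y',q[1]+q[2])*Ro.from_euler('z',s4*q[3])*Ro.from_euler('y',q[4])*Ro.from_euler('z',q[5])).as_matrix()@C
def Rx(ax,ay):
    ax=np.array(ax,float);ax/=np.linalg.norm(ax);ay=np.array(ay,float);ay-=ax*(ax@ay);ay/=np.linalg.norm(ay)
    return np.c_[ax,ay,np.cross(ax,ay)]
E
python3 - <<'E'
from h import *; from cell import arm
o=arm.get_obs(); print(o["time_s"],o["qpos"].round(4),o["tcp_pos"].round(4),o["joint_vel"].round(3))
print(np.abs(fkR(o["qpos"])-o["eef_rot"]).max())
a=np.radians(-10); X=np.array([np.cos(a),np.sin(a),0]);Y=np.array([-np.sin(a),np.cos(a),0]);Z=np.array([0,0,1.])
t=np.radians(6.65);TX=np.array([np.cos(t),np.sin(t),0]);TY=np.array([-np.sin(t),np.cos(t),0])
n=(-Y+Z)/2**.5; s=(Y+Z)/2**.5
def wr(R,q1,q23,s4):
    M=(Ro.from_euler('z',q1)*Ro.from_euler('y',q23)).as_matrix().T@R@C.T
    out=[]
    for f in (1,-1):
        q5=np.arccos(M[2,2])*f; q4=np.arctan2(M[1,2]*f,M[0,2]*f); q6=np.arctan2(M[2,1]*f,-M[2,0]*f)
        if q5>0: out.append((s4*q4,q5,q6))
    return np.round(out,2).tolist()
for nm,R,q1s in [("place+",Rx(-n,s),(.2,.35)),("place-",Rx(-n,-s),(.2,.35)),("re+",Rx(-s,n),(.5,.65)),("re-",Rx(-s,-n),(.5,.65)),
  ("fit+",Rx(-Z,TY),(-.48,)),("fit-",Rx(-Z,-TY),(-.48,))]:
    for q1 in q1s:
        for q23 in (1.5,1.9,2.2): print(nm,q1,q23,wr(R,q1,q23,1))
E
```

```text
1.85 [-0.011   0.2386  1.5776  0.0061  1.3213  1.682 ] [0.5397 0.0075 0.2713] [-0.084 -0.031  0.064 -0.061  0.017 -0.149]
4.0245584642661925e-16
place+ 0.2 1.5 [[0.74, 1.36, -1.25]]
place+ 0.2 1.9 [[0.84, 1.08, -1.55]]
place+ 0.2 2.2 [[1.0, 0.9, -1.84]]
place+ 0.35 1.5 [[0.7, 1.26, -1.13]]
place+ 0.35 1.9 [[0.83, 0.97, -1.44]]
place+ 0.35 2.2 [[1.04, 0.79, -1.75]]
place- 0.2 1.5 [[0.74, 1.36, 1.89]]
place- 0.2 1.9 [[0.84, 1.08, 1.59]]
place- 0.2 2.2 [[1.0, 0.9, 1.3]]
place- 0.35 1.5 [[0.7, 1.26, 2.01]]
place- 0.35 1.9 [[0.83, 0.97, 1.7]]
place- 0.35 2.2 [[1.04, 0.79, 1.39]]
re+ 0.5 1.5 [[-0.69, 2.08, 2.04]]
re+ 0.5 1.9 [[-0.6, 1.76, 2.29]]
re+ 0.5 2.2 [[-0.59, 1.51, 2.46]]
re+ 0.65 1.5 [[-0.62, 2.17, 2.18]]
re+ 0.65 1.9 [[-0.52, 1.84, 2.41]]
re+ 0.65 2.2 [[-0.5, 1.57, 2.56]]
re- 0.5 1.5 [[-0.69, 2.08, -1.11]]
re- 0.5 1.9 [[-0.6, 1.76, -0.85]]
re- 0.5 2.2 [[-0.59, 1.51, -0.68]]
re- 0.65 1.5 [[-0.62, 2.17, -0.97]]
re- 0.65 1.9 [[-0.52, 1.84, -0.73]]
re- 0.65 2.2 [[-0.5, 1.57, -0.58]]
fit+ -0.48 1.5 [[0.0, 1.64, -2.17]]
fit+ -0.48 1.9 [[0.0, 1.24, -2.17]]
fit+ -0.48 2.2 [[0.0, 0.94, -2.17]]
fit- -0.48 1.5 [[0.0, 1.64, 0.97]]
fit- -0.48 1.9 [[0.0, 1.24, 0.97]]
fit- -0.48 2.2 [[0.0, 0.94, 0.97]]
```

>>> {"fn": "carry_out", "kwargs": {"series": [[[85,0,0,5,-0.14,0,0],[85,0,1,10,-0.28,0,0],[85,0,2,15,-0.42,0,0],[85,0,3,20,-0.56,0,0],[85,0,4,25,-0.7,0,0],[85,0,4,30,-0.84,0,0],[85,0,4,35,-0.98,0,0],[85,0,4,35,-1.12,0,0],[85,0,4,35,-1.26,0,0],[85,0,4,35,-1.4,0,0],[85,0,4,35,-1.54,0,0],[85,0,4,35,-1.68,0,0],[85,0,4,35,-1.82,0,0],[85,0,4,35,-1.96,0,0],[85,0,4,35,-2.1,0,0],[85,0,4,35,-2.24,0,0],[85,0,4,35,-2.38,0,0],[85,0,4,35,-2.52,0,0],[85,0,4,35,-2.66,0,0],[85,0,4,35,-2.8,0,0]]]}}

```text
time_s: 3.85
tcp_pos: [0.5001, -0.0004, 0.2714]
eef_rot: [[0.0, 0.448, 0.894], [-0.0, 0.894, -0.448], [-1.0, -0.0, 0.0]]
force: [0.2, -0.6, 0.3]
width: 0.0848
```

>>> {"fn": "carry_out", "kwargs": {"series": [[[85,0,0,0,-0.14,0,0],[85,0,0,0,-0.28,0,0],[85,0,0,0,-0.342,0,0],[85,0,0,0,-0.342,0,0],[85,0,0,0,-0.342,0,0],[85,0,0,0,-0.342,0,0],[85,0,0,0,-0.342,0,0]]]}}

```text
time_s: 4.55
tcp_pos: [0.5002, -0.0002, 0.2713]
eef_rot: [[0.0, 0.128, 0.992], [-0.0, 0.992, -0.128], [-1.0, -0.0, 0.0]]
force: [-0.8, -0.1, 0.4]
width: 0.0853
```

```bash
cat > snap.py <<'E'
import sys
from cell import arm
from h import *; import pickle
n=sys.argv[1]
o=arm.get_obs(); c=arm.camera("wrist")
T=np.eye(4);T[:3,:3]=o["eef_rot"];T[:3,3]=o["tcp_pos"];T=T@c["tool_from_camera"]
pickle.dump((o,c,T),open(n+".pkl","wb"))
for k in ("time_s","qpos","joint_vel","tcp_pos","eef_rot","force","width"): print(k,np.round(o[k],4).tolist())
cv2.imwrite(f"pics/{n}.png",c["pixels"][:,:,::-1])
E
python3 snap.py w2
```

```text
time_s 4.55
qpos [-0.0232, 0.1769, 1.6582, -0.0001, 1.3064, -1.4656]
joint_vel [0.0006, 0.0011, 0.0007, 0.0013, -0.001, -0.0043]
tcp_pos [0.5002, -0.0002, 0.2713]
eef_rot [[0.0, 0.128, 0.9918], [-0.0001, 0.9918, -0.128], [-1.0, -0.0001, 0.0]]
force [-0.849, -0.0904, 0.3681]
width 0.0853
```

View pics/w2.png

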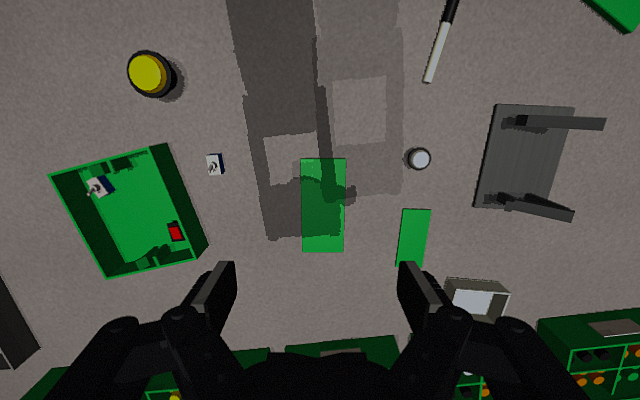

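The wrist view shows the divider at (323,205), between the tray on the left and the rest on the right.

Run:
```python
from h import *; import pickle
o,c,T=pickle.load(open("w2.pkl","rb"))
g=cv2.cvtColor(c["pixels"],cv2.COLOR_RGB2HSV); m=((g[...,0]>50)&(g[...,0]<75)&(g[...,1]>150)&(g[...,2]>40)).astype(np.uint8)
m[260:]=0
k,l,s,ce=cv2.connectedComponentsWithStats(m)
W=cloud(c,T)
for i in range(1,k):
    if s[i,4]<300: continue
    cs,_=cv2.findContours((l==i).astype(np.uint8),0,cv2.CHAIN_APPROX_NONE)
    p=plane(c,cs[0].reshape(-1,2),0.008,T); r=cv2.minAreaRect((p[:,:2]*1000).astype(np.float32))
    print(ce[i].round(),s[i,4],np.round(r[0],1),np.round(r[1],1),round(r[2],2),np.median(W[l==i][:,2]).round(4))
P=W.reshape(-1,3)
q=P[(abs(P[:,0]-.52)<.13)&(abs(P[:,1]+.28)<.13)&(P[:,2]>.042)&(P[:,2]<.054)]
r=cv2.minAreaRect((q[:,:2]*1000).astype(np.float32)); print("tray",len(q),np.round(r[0],1),np.round(r[1],1),r[2])
q=P[(abs(P[:,0]-.52)<.09)&(abs(P[:,1]-.29)<.13)]
a=q[(q[:,2]>.06)]; print(len(a)); r=cv2.minAreaRect((a[:,:2]*1000).astype(np.float32)); print("rails",np.round(r[0],1),np.round(r[1],1),r[2],a[:,2].max())
# ground heights
for u,v in [(270,60),(400,120),(600,260)]: print(W[v,u].round(4))
```

```text
[622.  11.] 908 [341.8 402.7] [70.8 30.7] 52.89 0.0134
[133. 206.] 7353 [ 537.7 -302.9] [186.6 168.6] 6.69 0.0069
[323. 204.] 4013 [558.7   1.8] [ 65.5 149.1] 82.71 0.0103
[413. 234.] 1405 [622.7 136.9] [43.6 86.8] 81.05 0.0075
tray 2743 [ 525.7 -271.8] [169.  151.3] 6.550680160522461
1485
rails [522.4 288.8] [ 65.1 124.8] 81.41466522216797 0.09679035007280234
[ 0.3489 -0.0419  0.0028]
[0.4467 0.1251 0.0017]
[7.136e-01 4.513e-01 3.000e-04]
```

Run:
```python
from h import *; import pickle
from scipy.optimize import least_squares
out={}
for n in ["top0","scene0","w2"]:
    if n=="w2": o,c,T=pickle.load(open("w2.pkl","rb"))
    else: c=pickle.load(open(n+".pkl","rb")); T=c["pose"]
    W=cloud(c,T); g=c["pixels"].astype(int)
    # restrict rest area
    R=(abs(W[...,0]-.52)<.12)&(W[...,1]>.17)&(W[...,1]<.36)&(W[...,2]>-.01)
    v=g.max(2); gl=np.median(v[R]); 
    m=(R&(v<95)).astype(np.uint8)
    m=cv2.morphologyEx(m,cv2.MORPH_CLOSE,np.ones((5,5)))
    k,l,s,ce=cv2.connectedComponentsWithStats(m); i=1+s[1:,4].argmax()
    sel=(l==i)
    cs,_=cv2.findContours(sel.astype(np.uint8),0,cv2.CHAIN_APPROX_NONE)
    b=sel&(W[...,2]<.018); q=W[b]
    r=cv2.minAreaRect((q[:,:2]*1000).astype(np.float32)); print(n,gl,"base",np.round(r[0],1),np.round(r[1],1),round(r[2],1),np.median(q[:,2]))
    a=W[sel&(W[...,2]>.05)]
    ra=cv2.minAreaRect((a[a[:,2]>.065][:,:2]*1000).astype(np.float32)); print(" rails",np.round(ra[0],1),np.round(ra[1],1),round(ra[2],1))
    # slope plane: centre pts of rails upper surface, robust: y_r - z = -76mm
    def f(p):
        th=p[0]; d=a[:,:2]-np.array([p[1],p[2]])
        x=d[:,0]*np.cos(th)+d[:,1]*np.sin(th); y=-d[:,0]*np.sin(th)+d[:,1]*np.cos(th)
        return np.r_[(y-a[:,2]+.076)/2**.5*1000, np.maximum(0,abs(abs(x)-.055)-.007)*1000]
    s=least_squares(f,[np.radians(-9),.52,.27],loss="soft_l1",f_scale=2)
    print(" fit",np.degrees(s.x[0]).round(2),(s.x[1:]*1000).round(1),np.median(abs(s.fun)))
```

```text
top0 133.0 base [578.8 280.3] [105.   34.9] 75.3 0.008820986330953628
 rails [496.4 158.4] [341.3  24.8] 58.4
 fit -12.71 [522.5 294.2] 0.3231127420415013
scene0 122.0 base [514.  299.8] [119.8 173.3] 79.9 0.006934228079099103
 rails [739.   30.9] [108.2 796.5] 38.1
 fit -9.41 [525.4 299. ] 0.38860239068379776
w2 112.0 base [529.4 297.8] [118.5 163.2] 80.4 0.010049259399511234
 rails [503.8 161.4] [322.3 124.7] 81.6
 fit -9.17 [522.7 293.7] 0.06046816578425107
```

>>> {"fn": "carry_out", "kwargs": {"series": [[[85,30,2,15,0,0,0],[85,70,5,35,0,0,0],[85,110,8,50,0,0,0],[85,150,8.5,58.4,0,0,0],[85,190,8.5,58.4,0,0,0],[85,220,8.5,58.4,0,0,0],[85,236,8.5,58.4,0,0,0],[85,241,8.5,58.4,0,0,0],[85,241,8.5,58.4,0,0,0],[85,241,8.5,58.4,0,0,0],[85,241,8.5,58.4,0,0,0]]]}}

```text
time_s: 5.7
tcp_pos: [0.5602, 0.0009, 0.0316]
eef_rot: [[0.003, 0.127, 0.992], [-0.0, 0.992, -0.127], [-1.0, 0.0, 0.003]]
force: [0.9, -0.3, -0.1]
width: 0.0852
```

```bash
python3 snap.py w3
python3 - <<'E'
from cell import arm; import cv2
c=arm.camera("scene"); cv2.imwrite("pics/s3.png",cv2.resize(c["pixels"][140:290,240:440,::-1],None,fx=4,fy=4))
E
```

```text
time_s 5.7
qpos [-0.019, 0.4942, 1.8573, -0.0001, 0.7874, -1.4619]
joint_vel [-0.0005, -0.0013, 0.0038, 0.0006, 0.0001, -0.0005]
tcp_pos [0.5602, 0.0009, 0.0316]
eef_rot [[0.0028, 0.1275, 0.9918], [-0.0001, 0.9918, -0.1275], [-1.0, 0.0002, 0.0028]]
force [0.8976, -0.3446, -0.0532]
width 0.0852
```

View pics/w3.png

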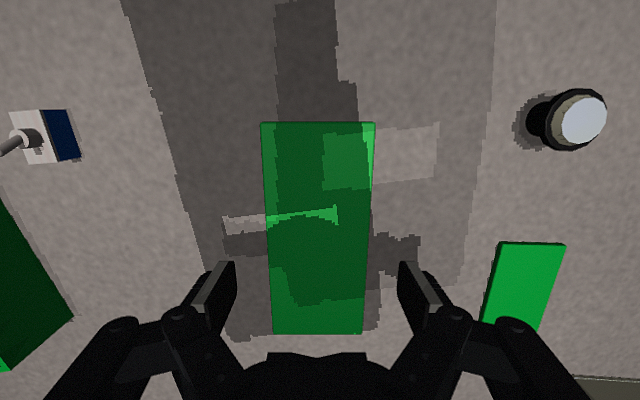

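View pics/s3.png

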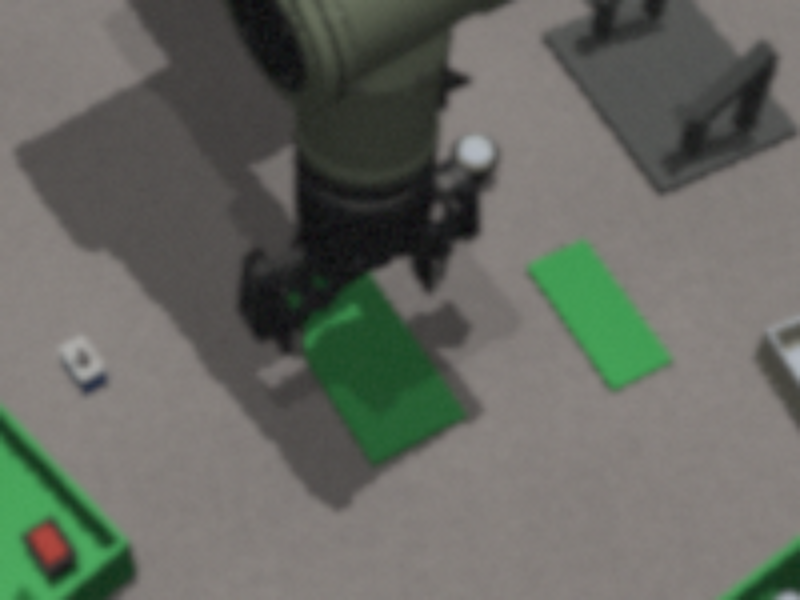

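The fingers straddle the divider: pads at (225,290) and (408,290), panel edges at about x=270 and 365. Lowering with force checks.

>>> {"fn": "carry_out", "kwargs": {"series": [[[74,8,0,0,0,0,0],[74,18,0,0,0,0,0],[74,26,0,0,0,0,0],[74,30,0,0,0,0,0],[74,32,0,0,0,0,0],[74,33,0,0,0,0,0],[74,34,0,0,0,0,0],[74,34,0,0,0,0,0]]]}}

```text
time_s: 6.6
tcp_pos: [0.5594, 0.0009, -0.0036]
eef_rot: [[0.0, 0.127, 0.992], [-0.0, 0.992, -0.127], [-1.0, -0.0, 0.0]]
force: [0.4, 0.3, -0.2]
width: 0.0736
```

>>> {"fn": "carry_out", "kwargs": {"series": [[[74,1,0,0,0,0,0],[74,2,0,0,0,0,0],[74,2,0,0,0,0,0]]]}}

```text
time_s: 6.9
tcp_pos: [0.5592, 0.0009, -0.0057]
eef_rot: [[-0.0, 0.127, 0.992], [-0.0, 0.992, -0.127], [-1.0, -0.0, -0.0]]
force: [0.5, -0.4, 0.9]
width: 0.0742
```

>>> {"fn": "carry_out", "kwargs": {"series": [[[70,0,0,0,0,0,0],[64,0,0,0,0,0,0],[60,0,0,0,0,0,0],[60,0,0,0,0,0,0],[60,0,0,0,0,0,0],[60,0,0,0,0,0,0]]]}}

```text
time_s: 7.5
tcp_pos: [0.5593, 0.0008, -0.005]
eef_rot: [[0.0, 0.127, 0.992], [-0.0, 0.992, -0.127], [-1.0, -0.0, 0.0]]
force: [-1.9, -0.5, 4.7]
width: 0.0641
```

```bash
python3 snap.py w4
```

```text
time_s 7.5
qpos [-0.019, 0.5451, 1.8879, -0.0002, 0.7082, -1.4619]
joint_vel [0.0016, 0.0034, 0.0014, -0.0015, -0.0014, -0.0015]
tcp_pos [0.5593, 0.0008, -0.005]
eef_rot [[0.0004, 0.1274, 0.9919], [-0.0002, 0.9919, -0.1274], [-1.0, -0.0001, 0.0004]]
force [-1.8707, -0.493, 4.6718]
width 0.0641
```

View pics/w4.png

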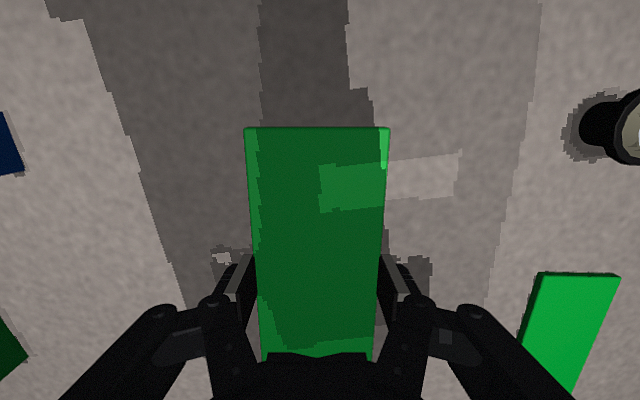

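```bash
cat >> h.py <<'E'
def rest(th=-9.7,cx=.5235,cy=.296):
    a=np.radians(th); X=np.array([np.cos(a),np.sin(a),0]);Y=np.array([-np.sin(a),np.cos(a),0]);Z=np.array([0,0,1.])
    return X,Y,Z,np.array([cx,cy,0])
def rel(p0,R0,p1,R1):
    return (R0.T@(np.array(p1)-p0)*1000).round(1), Ro.from_matrix(R0.T@R1).as_rotvec().round(4)
E
python3 - <<'E'
from h import *; import pickle
from scipy.optimize import least_squares
D=[(np.array([-1.15,.32,1.5655,0,1.257,-.02]),np.array([.245,-.52,.2305]))]
for n in ("w1","w2","w3","w4"):
    o=pickle.load(open(n+".pkl","rb"))[0]; D.append((o["qpos"],o["tcp_pos"]))
def f(p):
    h,L1,L2,L6=p; r=[]
    for q,t in D: r+=[h+L1*np.cos(q[1])+L2*np.cos(q[1]+q[2])-L6-t[2], L1*np.sin(q[1])+L2*np.sin(q[1]+q[2])-np.hypot(*t[:2])]
    return np.array(r)
s=least_squares(f,[.3,.4,.4,.2]); print(s.x,abs(s.fun).max()*1000)
X,Y,Z,c=rest(); n=(-Y+Z)/2**.5; sl=(Y+Z)/2**.5
R1=Rx(-n,sl)
P=c+(-.0041*Y+.0804*Z)+.009*(-n)
o=pickle.load(open("w4.pkl","rb"))[0]
a=np.radians(82.68); R0=Rx([0,0,-1],[np.cos(a),np.sin(a),0])
p0=np.array([.5593,.0008,-.0057])
print("place tcp",P,"pre",P+.06*n)
print(rel(p0,R0,P+.06*n,R1)); print(R1.round(4).tolist())
E
```

```text
[-1.22303544  0.55530884  0.41815411 -1.05798772] 2.728225596255709
place tcp [0.52388145 0.29823159 0.07403604] pre [0.51673305 0.25641174 0.11646245]
(array([-122.2,  248.1,  -74.8]), array([ 0.0394, -0.0163,  0.7853]))
[[0.1191, 0.1191, 0.9857], [0.697, 0.697, -0.1685], [-0.7071, 0.7071, 0.0]]
```

>>> {"fn": "carry_out", "kwargs": {"series": [[[60,-3,0,0,0,0,0],[60,-10,0,0,0,0,0],[60,-25,0,0,0,0,0],[60,-50,0,0,0,0,0],[60,-80,0,0,0,0,0],[60,-115,0,0,0,0,0],[60,-150,0,0,0,0,0],[60,-180,0,0,0,0,0],[60,-200,0,0,0,0,0],[60,-200,0,0,0,0,0],[60,-200,0,0,0,0,0]]]}}

```text
time_s: 8.65
tcp_pos: [0.5588, 0.0009, 0.194]
eef_rot: [[-0.0, 0.127, 0.992], [-0.0, 0.992, -0.127], [-1.0, -0.0, -0.0]]
force: [0.6, 0.0, -1.4]
width: 0.0633
```

>>> {"fn": "carry_out", "kwargs": {"series": [[[60,3,10,-3,0.002,-0.001,0.04],[60,8,32,-10,0.005,-0.002,0.11],[60,15,62,-19,0.01,-0.004,0.2],[60,23,95,-29,0.015,-0.006,0.3],[60,32,130,-39,0.02,-0.008,0.41],[60,42,163,-49,0.026,-0.011,0.52],[60,52,193,-58,0.031,-0.013,0.61],[60,62,218,-66,0.035,-0.014,0.69],[60,70,237,-72,0.038,-0.016,0.75],[60,78,248,-75,0.039,-0.016,0.785],[60,78,248,-75,0.039,-0.016,0.785],[60,78,248,-75,0.039,-0.016,0.785],[60,78,248,-75,0.039,-0.016,0.785]]]}}

```text
time_s: 9.95
tcp_pos: [0.5169, 0.256, 0.1164]
eef_rot: [[0.119, 0.119, 0.986], [0.696, 0.698, -0.168], [-0.708, 0.706, 0.001]]
force: [0.5, 0.4, -0.3]
width: 0.0636
```

```bash
python3 snap.py w5
python3 - <<'E'
from cell import arm; import cv2,pickle
c=arm.camera("scene"); cv2.imwrite("pics/s5.png",cv2.resize(c["pixels"][60:240,300:500,::-1],None,fx=4,fy=3.3))
c=arm.camera("top"); cv2.imwrite("pics/t5.png",cv2.resize(c["pixels"][130:250,180:330,::-1],None,fx=5,fy=5)); pickle.dump(c,open("t5.pkl","wb"))
E
```

```text
time_s 9.95
qpos [0.0478, 0.4137, 2.0494, 1.1298, 0.8674, -2.2091]
joint_vel [0.0001, -0.0097, -0.0065, 0.0042, 0.0009, -0.0044]
tcp_pos [0.5169, 0.256, 0.1164]
eef_rot [[0.1194, 0.1189, 0.9857], [0.6962, 0.6978, -0.1685], [-0.7078, 0.7064, 0.0005]]
force [0.5348, 0.3599, -0.2513]
width 0.0636
```

View pics/w5.png

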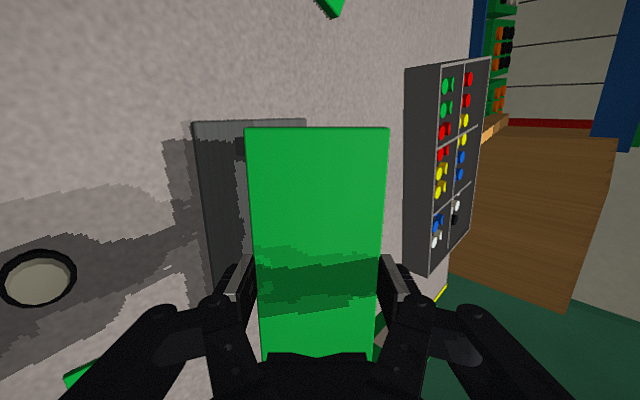

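View pics/s5.png

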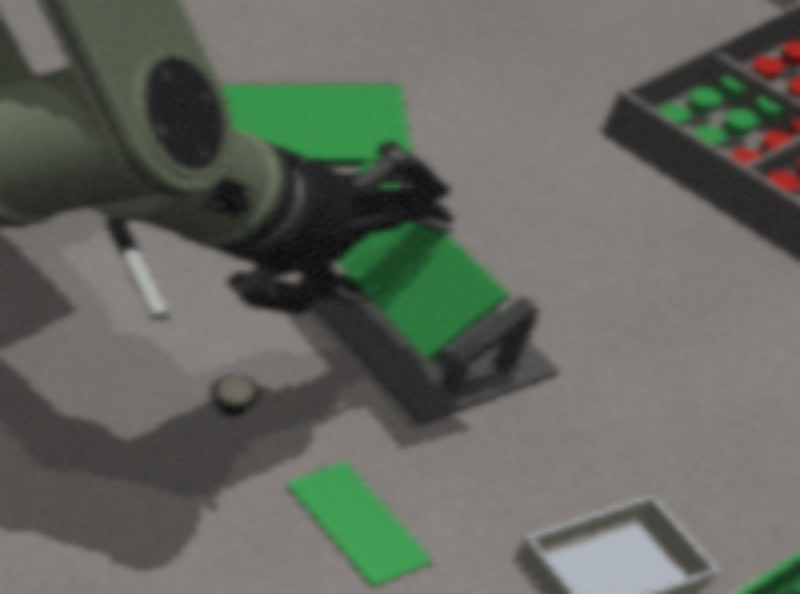

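View pics/t5.png

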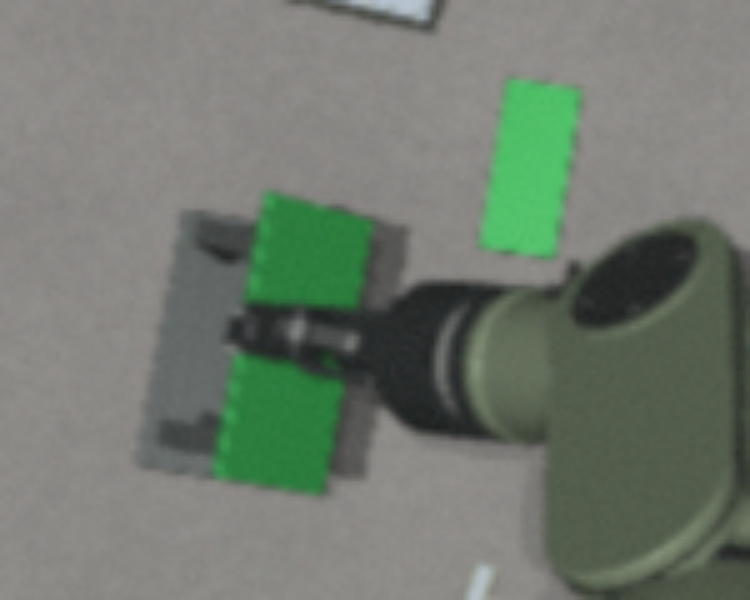

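Run:
```python
from h import *; import pickle
c=pickle.load(open("top0.pkl","rb"))
p=np.array([(148,181),(229,192),(209,305),(127,292)])/2.2+[150,90]
w=plane(c,p,.008)[:,:2]*1000; print("top",w.round(),w.mean(0).round(1)); e=(w[0]-w[3]+w[1]-w[2]); print(np.degrees(np.arctan2(e[1],e[0])))
c=pickle.load(open("scene0.pkl","rb"))
p=np.array([(252,512),(437,428),(90,298)])/5.5+[360,95]
w=plane(c,p,.006)[:,:2]*1000; print("scene",w.round(), ((w[1]+w[2])/2).round(1)); e=w[0]-w[2]; print(np.linalg.norm(e),np.degrees(np.arctan2(e[1],e[0])))
o,c,T=pickle.load(open("w2.pkl","rb"))
cr=c["pixels"][80:230,440:620,::-1]; cv2.imwrite("pics/w2r.png",cv2.resize(cr,None,fx=4,fy=4,interpolation=cv2.INTER_CUBIC))
# draw model with candidate
im=cv2.resize(c["pixels"][:,:,::-1],None,fx=1,fy=1).copy()
big=cv2.resize(cr,None,fx=4,fy=4,interpolation=cv2.INTER_CUBIC)
for (th,cx,cy),col in [((-9.7,.5235,.296),(0,0,255)),((-9.5,.526,.299),(255,255,0))]:
    X,Y,Z,ce=rest(th,cx,cy)
    def L(pts): 
        q=proj(c,np.array([ce+a*X+b*Y+d*Z for a,b,d in pts])/1,T); return ((q-[440,80])*4+2).astype(np.int32)
    cv2.polylines(big,[L([(-.075,-.055,.008),(.075,-.055,.008),(.075,.055,.008),(-.075,.055,.008)])],True,col,1)
    for sx in(-1,1):
        t=.062*0+.0 
        cv2.polylines(big,[L([(sx*.048,-.026,.05),(sx*.062,-.026,.05),(sx*.062,.0179,.0939),(sx*.048,.0179,.0939)])],True,col,1)
cv2.imwrite("pics/w2r.png",big)
```

```text
top [[603. 331.]
 [588. 225.]
 [440. 249.]
 [457. 356.]] [521.9 290.3]
-9.583807604001013
scene [[591. 230.]
 [608. 335.]
 [447. 254.]] [527.5 294.6]
146.31429122451996 -9.391117931818988
```

View pics/w2r.png

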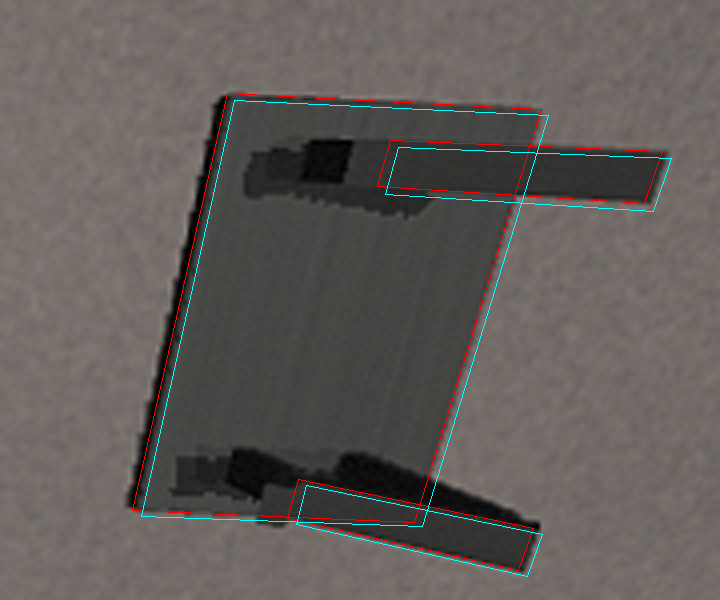

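>>> {"fn": "carry_out", "kwargs": {"series": [[[60,4,0,0,0,0,0],[60,12,0,0,0,0,0],[60,22,0,0,0,0,0],[60,33,0,0,0,0,0],[60,43,0,0,0,0,0],[60,51,0,0,0,0,0],[60,56,0,0,0,0,0],[60,58,0,0,0,0,0],[60,59,0,0,0,0,0],[60,59,0,0,0,0,0],[60,59,0,0,0,0,0]]]}}

```text
time_s: 11.2
tcp_pos: [0.5236, 0.2974, 0.0748]
eef_rot: [[0.119, 0.119, 0.986], [0.697, 0.697, -0.168], [-0.707, 0.707, 0.0]]
force: [0.5, -0.8, -0.2]
width: 0.0637
```

```bash
python3 snap.py w6
python3 - <<'E'
from cell import arm; import cv2,pickle
from h import *
c=arm.camera("scene"); cv2.imwrite("pics/s6.png",cv2.resize(c["pixels"][90:210,340:460,::-1],None,fx=5,fy=5,interpolation=cv2.INTER_CUBIC)); pickle.dump(c,open("s6.pkl","wb"))
W=cloud(c); g=cv2.cvtColor(c["pixels"],cv2.COLOR_RGB2HSV); m=((g[...,0]>50)&(g[...,0]<75)&(g[...,1]>120))&(abs(W[...,0]-.52)<.12)&(abs(W[...,1]-.29)<.08)&(W[...,2]>.04)
q=W[m]; a=np.radians(-9.7); y=-(q[:,0]-.524)*np.sin(a)+(q[:,1]-.2945)*np.cos(a)
# distance of top face above slope
print(len(q),"n dist",np.median((-(y+.026)+(q[:,2]-.05))/2**.5*1000).round(2), "s range",np.percentile(((y+.026)+(q[:,2]-.05))/2**.5*1000,[1,99]).round(1))
E
```

```text
time_s 11.2
qpos [0.1309, 0.4952, 2.059, 1.2588, 0.7888, -2.3]
joint_vel [-0.0028, -0.0008, -0.0009, -0.0002, -0.0017, 0.0005]
tcp_pos [0.5236, 0.2974, 0.0748]
eef_rot [[0.1193, 0.1188, 0.9857], [0.6968, 0.6972, -0.1684], [-0.7072, 0.707, 0.0004]]
force [0.4754, -0.7922, -0.1585]
width 0.0637
886 n dist 8.52 s range [ 5.7 68.4]
```

View pics/s6.png

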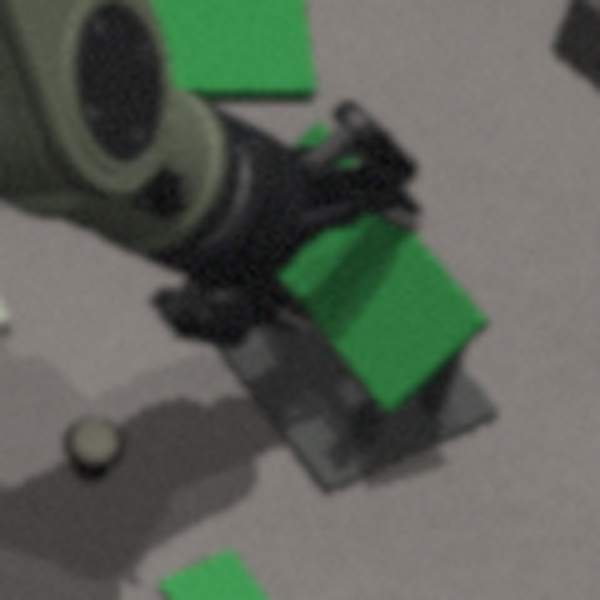

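View pics/w6.png

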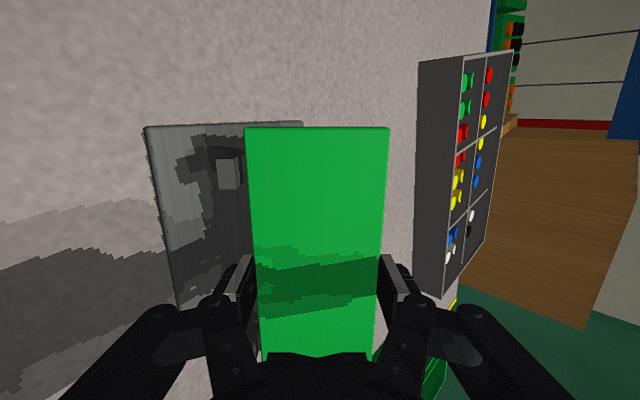

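>>> {"fn": "carry_out", "kwargs": {"series": [[[60,1,0,0,0,0,0],[60,1.5,0,0,0,0,0],[60,2,0,0,0,0,0],[60,2,0,0,0,0,0]]]}}

```text
time_s: 11.7
tcp_pos: [0.5237, 0.2989, 0.0731]
eef_rot: [[0.119, 0.119, 0.986], [0.697, 0.697, -0.168], [-0.707, 0.707, -0.0]]
force: [-0.4, 0.3, 0.4]
width: 0.064
```

>>> {"fn": "carry_out", "kwargs": {"series": [[[60,0.7,0,0,0,0,0],[60,1.5,0,0,0,0,0],[60,1.5,0,0,0,0,0]]]}}

```text
time_s: 12.0
tcp_pos: [0.5238, 0.2994, 0.0727]
eef_rot: [[0.119, 0.119, 0.986], [0.697, 0.697, -0.168], [-0.707, 0.707, 0.001]]
force: [-3.4, -7.4, 5.9]
width: 0.0637
```

>>> {"fn": "carry_out", "kwargs": {"series": [[[60,-0.5,0,0,0,0,0],[66,-0.5,0,0,0,0,0],[70,-0.5,0,0,0,0,0],[76,-0.5,0,0,0,0,0],[85,-0.5,0,0,0,0,0],[85,-0.5,0,0,0,0,0],[85,-0.5,0,0,0,0,0],[85,-0.5,0,0,0,0,0]]]}}

```text
time_s: 12.8
tcp_pos: [0.5238, 0.2996, 0.0724]
eef_rot: [[0.119, 0.119, 0.986], [0.697, 0.697, -0.168], [-0.707, 0.707, -0.0]]
force: [-0.5, 0.3, 0.5]
width: 0.0852
```

```bash
python3 snap.py w7
```

```text
time_s 12.8
qpos [0.1354, 0.5, 2.059, 1.2658, 0.7854, -2.3049]
joint_vel [-0.0004, -0.0011, -0.0003, 0.0004, -0.0004, -0.0016]
tcp_pos [0.5238, 0.2996, 0.0724]
eef_rot [[0.1187, 0.1189, 0.9858], [0.6969, 0.6973, -0.168], [-0.7073, 0.7069, -0.0001]]
force [-0.5191, 0.251, 0.4745]
width 0.0852
```

View pics/w7.png

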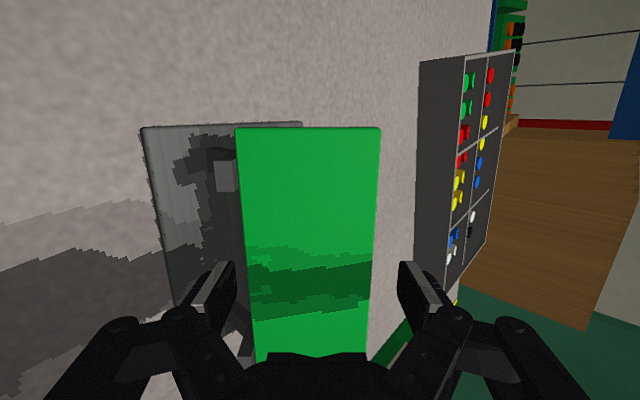

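The panel slid onto the ledge: its left edge is at x≈236, against the ledge block at (227,175). Measuring its leaning pose.

Run:
```python
from h import *; import pickle
o,c,T=pickle.load(open("w7.pkl","rb"))
g=cv2.cvtColor(c["pixels"],cv2.COLOR_RGB2HSV); m=((g[...,0]>50)&(g[...,0]<75)&(g[...,1]>150)&(g[...,2]>40)).astype(np.uint8)
k,l,s,ce=cv2.connectedComponentsWithStats(m); i=l[200,300]; M=l==i
W=cloud(c,T); R=o["eef_rot"];t=o["tcp_pos"]
q=(W[cv2.erode(M.astype(np.uint8),np.ones((7,7)))>0]-t)@R*1000
print("tool x of top face",np.percentile(q[:,0],[5,50,95]).round(2))
A=np.c_[q[:,1:],np.ones(len(q))]; print("plane",np.linalg.lstsq(A,q[:,0],rcond=None)[0].round(4))
# edges with plane intersect at tool x = -13
def hit(uv,x0):
    d=rays(c,uv)@(c["tool_from_camera"][:3,:3].T); o_=c["tool_from_camera"][:3,3]
    return (o_+d*((x0/1000-o_[0])/d[:,0])[:,None])*1000
for x0 in (-13,-15):
    for v in (140,180,220,240):
        u=np.where(M[v])[0]; print(x0,v,u.min(),u.max(),hit([[u.min()-.5,v],[u.max()+.5,v]],x0)[:,1:].round(1).tolist())
    for u in (260,300,350):
        v=np.where(M[:,u])[0]; print("far",hit([[u,v.min()-.5]],x0)[:,1:].round(1).tolist())
```

```text
tool x of top face [-15.59 -14.61 -13.67]
plane [-6.60000e-03  2.90000e-02 -1.46004e+01]
-13 140 235 380 [[-34.9, -69.5], [31.0, -69.5]]
-13 180 238 377 [[-35.2, -51.0], [30.9, -51.0]]
-13 220 242 374 [[-35.0, -30.7], [30.8, -30.7]]
-13 240 244 373 [[-34.9, -19.8], [31.0, -19.8]]
far [[-23.1, -75.0]]
far [[-5.2, -74.9]]
far [[17.0, -75.0]]
-15 140 235 380 [[-34.4, -69.7], [30.6, -69.7]]
-15 180 238 377 [[-34.6, -51.5], [30.5, -51.5]]
-15 220 242 374 [[-34.5, -31.5], [30.4, -31.5]]
-15 240 244 373 [[-34.4, -20.7], [30.6, -20.8]]
far [[-22.7, -75.1]]
far [[-5.1, -75.1]]
far [[16.8, -75.1]]
```

```bash
cat >> h.py <<'E'
def fk(q,p):
    h,L1,L2,L6,a1,a2=p
    v=np.array([a1+L1*np.sin(q[1])+L2*np.sin(q[1]+q[2])+a2*np.cos(q[1]+q[2]),0,h+L1*np.cos(q[1])+L2*np.cos(q[1]+q[2])-a2*np.sin(q[1]+q[2])])
    R=fkR(q); return Ro.from_euler('z',q[0]).apply(v)+L6*R[:,0],R
E
python3 - <<'E'
from h import *; import pickle
from scipy.optimize import least_squares
D=[]
for n in ("w2","w3","w4","w5","w6","w7"):
    o=pickle.load(open(n+".pkl","rb"))[0]; D.append((o["qpos"],o["tcp_pos"]))
f=lambda p: np.concatenate([fk(q,np.r_[p,0,0])[0]-t for q,t in D])
s=least_squares(f,[.3,.4,.4,.2]); print(s.x.round(4),abs(s.fun).max()*1000); p=np.r_[s.x,0,0]
np.save("kin.npy",p)
o=pickle.load(open("w7.pkl","rb"))[0]; t=o["tcp_pos"];R=o["eef_rot"]
def ik(P,Rt,q0):
    def g(q):
        a,b=fk(q,p); return np.r_[(a-P)*10,Ro.from_matrix(Rt.T@b).as_rotvec()]
    r=least_squares(g,np.clip(q0,LO+1e-3,HI-1e-3),bounds=(LO,HI)); return r.x,abs(r.fun).max()
q=o["qpos"]
for x,y,ang in [(-110,20,0),(-110,40,-.39),(-105,65,-.78),(-95,90,-1.18),(-80,110,-1.5708),(-9,110,-1.5708),(-9,60,-1.5708),(-9,6,-1.5708)]:
    Rt=R@Ro.from_rotvec([0,0,ang]).as_matrix(); P=t+R@np.array([x,y,0])/1000
    q,e=ik(P,Rt,q); print((x,y,ang),P.round(3),q.round(2),round(e,4))
P1=t+R@np.array([-9,6,0])/1000
# tray hover & seated
th=np.radians(6.6); RT=Rx([0,0,-1],[-np.sin(th),np.cos(th),0])
for z in (.2,.1,.045):
    q,e=ik(np.array([.525,-.272,z]),RT,np.array([-.48,.3,1.6,0,1.2,-2.1])); print(z,q.round(2),round(e,4))
E
```

```text
[0.1801 0.5445 0.4184 0.334 ] 11.488967677396252
(-110, 20, 0) [0.513 0.237 0.164] [ 0.01  0.33  2.02  1.03  0.94 -2.1 ] 0.0
(-110, 40, -0.39) [0.516 0.251 0.179] [ 0.25  0.28  1.83  0.46  0.91 -1.42] 0.0
(-105, 65, -0.78) [0.519 0.272 0.193] [ 0.48  0.37  1.59  0.    1.17 -0.92] 0.0
(-95, 90, -1.18) [0.523 0.296 0.203] [ 0.66  0.57  1.32 -0.26  1.56 -0.7 ] 0.0
(-80, 110, -1.5708) [0.527 0.321 0.207] [ 0.77  0.8   1.05 -0.46  1.93 -0.65] 0.0
(-9, 110, -1.5708) [0.536 0.37  0.157] [ 0.81  0.92  0.94 -0.44  1.94 -0.61] 0.0
(-9, 60, -1.5708) [0.53  0.335 0.121] [ 0.78  0.88  1.1  -0.44  1.82 -0.58] 0.0
(-9, 6, -1.5708) [0.523 0.298 0.083] [ 0.76  0.86  1.24 -0.44  1.69 -0.55] 0.0
0.2 [-0.48  0.38  1.56 -0.    1.2  -2.16] 0.0
0.1 [-0.48  0.46  1.7  -0.    0.98 -2.16] 0.0
0.045 [-0.48  0.53  1.75  0.    0.86 -2.16] 0.0
```

>>> {"fn": "carry_out", "kwargs": {"series": [[[85,-10,0,0,0,0,0],[85,-35,0,0,0,0,0],[85,-65,0,0,0,0,0],[85,-90,5,0,0,0,0],[85,-108,15,0,0,0,-0.05],[80,-110,22,0,0,0,-0.15],[70,-110,28,0,0,0,-0.28],[60,-110,34,0,0,0,-0.42],[50,-109,42,0,0,0,-0.56],[45,-107,50,0,0,0,-0.7],[40,-105,60,0,0,0,-0.84],[40,-101,70,0,0,0,-0.98],[40,-97,80,0,0,0,-1.12],[40,-92,90,0,0,0,-1.26],[40,-87,100,0,0,0,-1.4],[40,-80,107,0,0,0,-1.52],[40,-70,110,0,0,0,-1.5708],[40,-50,110,0,0,0,-1.5708],[40,-50,110,0,0,0,-1.5708],[40,-50,110,0,0,0,-1.5708]]]}}

```text
time_s: 14.85
tcp_pos: [0.5311, 0.3407, 0.1859]
eef_rot: [[-0.119, 0.12, 0.986], [-0.697, 0.697, -0.169], [-0.707, -0.707, 0.0]]
force: [0.3, -0.7, 0.7]
width: 0.0397
```

```bash
python3 snap.py w8;  python3 - <<'E'
from h import *; import pickle
o7=pickle.load(open("w7.pkl","rb"))[0];o=pickle.load(open("w8.pkl","rb"))[0]
R=o7["eef_rot"];R1=R@Ro.from_rotvec([0,0,-np.pi/2]).as_matrix()
for x,y in [(-9,70),(-9,6)]:
    print(rel(o["tcp_pos"],o["eef_rot"],o7["tcp_pos"]+R@np.array([x,y,0])/1000,R1))
E
```

```text
time_s 14.85
qpos [0.7653, 0.7701, 1.1187, -0.4593, 1.8962, -0.6375]
joint_vel [-0.0114, -0.028, -0.0032, -0.0046, 0.0057, -0.0029]
tcp_pos [0.5311, 0.3407, 0.1859]
eef_rot [[-0.1195, 0.1195, 0.9856], [-0.6973, 0.6966, -0.169], [-0.7068, -0.7074, 0.0001]]
force [0.3277, -0.7054, 0.7476]
width 0.0397
(array([39.7, 41.8, -0.2]), array([-0.0008, -0.0006,  0.0002]))
(array([103.7,  41.8,  -0.2]), array([-0.0008, -0.0006,  0.0002]))
```

View pics/w8.png

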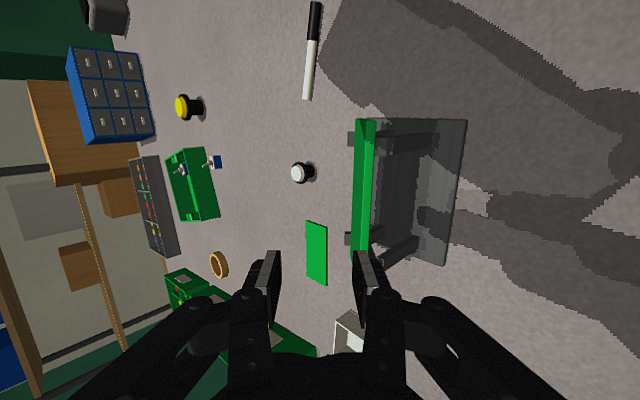

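>>> {"fn": "carry_out", "kwargs": {"series": [[[40,3,10,0,0,0,0],[40,10,25,0,0,0,0],[40,20,37,0,0,0,0],[40,30,41.8,0,0,0,0],[40,37,41.8,0,0,0,0],[40,40,41.8,0,0,0,0],[40,40,41.8,0,0,0,0],[40,40,41.8,0,0,0,0]]]}}

```text
time_s: 15.7
tcp_pos: [0.5314, 0.3427, 0.1283]
eef_rot: [[-0.119, 0.12, 0.986], [-0.697, 0.697, -0.168], [-0.707, -0.707, 0.001]]
force: [-0.1, -1.1, 1.2]
width: 0.04
```

```bash
python3 snap.py w9;  python3 - <<'E'
from h import *; import pickle
o7=pickle.load(open("w7.pkl","rb"))[0];o,c,T=pickle.load(open("w9.pkl","rb"))
R=o7["eef_rot"];R1=R@Ro.from_rotvec([0,0,-np.pi/2]).as_matrix()
print(rel(o["tcp_pos"],o["eef_rot"],o7["tcp_pos"]+R@np.array([-9,6,0])/1000,R1))
# predicted panel top corners in image
t=o7["tcp_pos"]; im=c["pixels"][:,:,::-1].copy()
P=np.array([t+R@np.array(v)/1000 for v in [(-13,31,-75),(-13,31,75),(-5,31,75),(-5,31,-75)]])
q=proj(c,P,T); print(q.round(1).tolist())
cv2.polylines(im,[q.astype(np.int32)],True,(0,0,255),1); cv2.imwrite("pics/w9.png",im)
E
```

```text
time_s 15.7
qpos [0.7669, 0.8152, 1.1743, -0.4458, 1.8049, -0.5903]
joint_vel [0.0028, -0.0009, -0.0083, 0.0009, -0.0002, -0.0002]
tcp_pos [0.5314, 0.3427, 0.1283]
eef_rot [[-0.1185, 0.1196, 0.9857], [-0.6967, 0.6973, -0.1684], [-0.7075, -0.7068, 0.0007]]
force [-0.0819, -1.1477, 1.1999]
width 0.04
(array([64.4, -0.4, -0.2]), array([-0.0008,  0.0003, -0.0008]))
[[311.6, 122.0], [312.7, 319.1], [322.8, 319.1], [324.4, 122.0]]
```

View pics/w9.png

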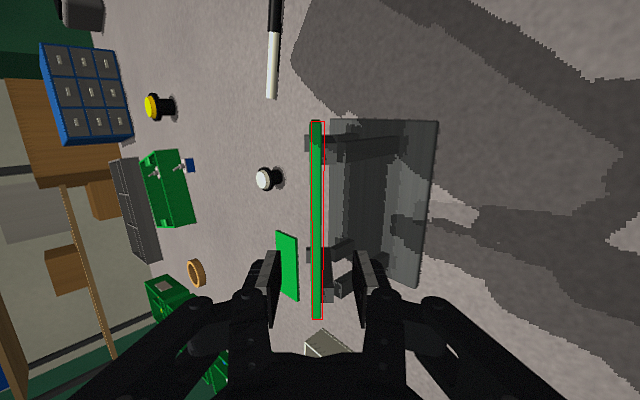

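The leaning panel's top edge sits on the predicted outline (x 312–324), centred between the open fingers. Going in.

>>> {"fn": "carry_out", "kwargs": {"series": [[[40,5,0,0,0,0,0],[40,15,0,0,0,0,0],[40,27,-0.5,0,0,0,0],[40,40,-0.5,0,0,0,0],[40,51,-0.5,0,0,0,0],[40,59,-0.5,0,0,0,0],[40,63,-0.5,0,0,0,0],[40,64,-0.5,0,0,0,0],[40,64,-0.5,0,0,0,0],[40,64,-0.5,0,0,0,0]]]}}

```text
time_s: 16.75
tcp_pos: [0.5237, 0.2981, 0.0831]
eef_rot: [[-0.118, 0.119, 0.986], [-0.697, 0.697, -0.168], [-0.707, -0.707, 0.0]]
force: [0.3, 0.7, -0.0]
width: 0.04
```

>>> {"fn": "carry_out", "kwargs": {"series": [[[30,0,0,0,0,0,0],[20,0,0,0,0,0,0],[14,0,0,0,0,0,0],[10,0,0,0,0,0,0],[6,0,0,0,0,0,0],[3,0,0,0,0,0,0],[3,0,0,0,0,0,0],[3,0,0,0,0,0,0],[3,0,0,0,0,0,0]]]}}

```text
time_s: 17.65
tcp_pos: [0.5235, 0.2974, 0.0834]
eef_rot: [[-0.119, 0.119, 0.986], [-0.698, 0.696, -0.168], [-0.706, -0.708, 0.0]]
force: [0.5, -0.7, 4.8]
width: 0.0071
```

```bash
python3 snap.py w10
```

```text
time_s 17.65
qpos [0.7317, 0.8021, 1.3307, -0.4575, 1.6641, -0.5559]
joint_vel [-0.0007, 0.0003, -0.0004, -0.0011, -0.0008, 0.0006]
tcp_pos [0.5235, 0.2974, 0.0834]
eef_rot [[-0.1189, 0.119, 0.9857], [-0.6979, 0.6961, -0.1682], [-0.7062, -0.708, 0.0003]]
force [0.4676, -0.6957, 4.7798]
width 0.0071
```

View pics/w10.png

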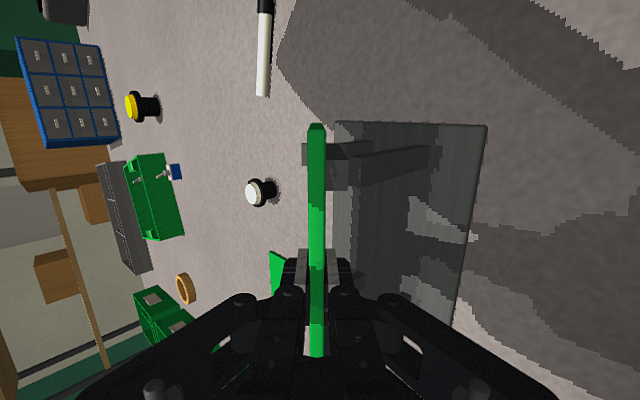

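>>> {"fn": "carry_out", "kwargs": {"series": [[[3,-3,-0.5,0,0,0,0],[3,-9,-1.5,0,0,0,0],[3,-20,-4,0,0,0,0],[3,-35,-7,0,0,0,0],[3,-55,-10,0,0,0,0],[3,-75,-12,0,0,0,0],[3,-95,-15,0,0,0,0.06],[3,-110,-25,0,0,0,0.17],[3,-120,-37,0,0,0,0.3],[3,-126,-48,0,0,0,0.43],[3,-130,-57,0,0,0,0.56],[3,-130,-60,0,0,0,0.68],[3,-130,-60,0,0,0,0.785],[3,-130,-60,0,0,0,0.785],[3,-130,-60,0,0,0,0.785],[3,-130,-60,0,0,0,0.785]]]}}

```text
time_s: 19.3
tcp_pos: [0.532, 0.3476, 0.2172]
eef_rot: [[-0.0, 0.167, 0.986], [-0.001, 0.986, -0.167], [-1.0, -0.001, 0.0]]
force: [0.3, -0.2, -1.2]
width: 0.0066
```

```bash
python3 snap.py w11;  python3 - <<'E'
from h import *; import pickle
o,c,T=pickle.load(open("w11.pkl","rb"))
th=np.radians(6.6); RT=Rx([0,0,-1],[-np.sin(th),np.cos(th),0])
print(rel(o["tcp_pos"],o["eef_rot"],[.525,-.272,.20],RT))
E
```

```text
time_s 19.3
qpos [0.5611, 0.4241, 1.4387, -0.001, 1.2794, -0.8415]
joint_vel [0.0075, 0.0148, 0.0011, 0.0008, -0.0038, -0.0033]
tcp_pos [0.532, 0.3476, 0.2172]
eef_rot [[-0.0, 0.1672, 0.9859], [-0.0012, 0.9859, -0.1672], [-1.0, -0.0011, 0.0002]]
force [0.2698, -0.1784, -1.1736]
width 0.0066
(array([  17.9, -612. ,   96.6]), array([-0.2832,  0.    ,  0.0012]))
```

View pics/w11.png

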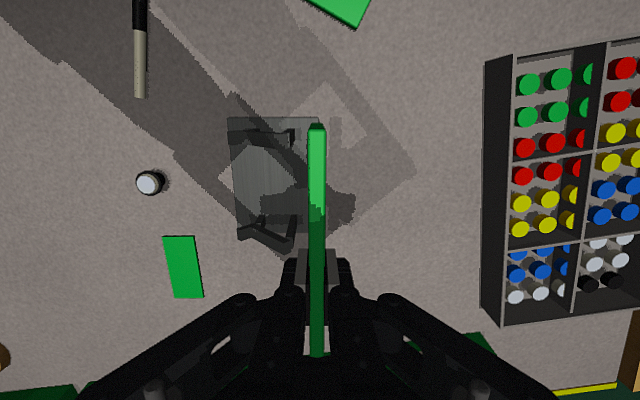

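>>> {"fn": "carry_out", "kwargs": {"series": [[[3,0,-10,2,0,0,0],[3,0,-35,6,-0.01,0,0],[3,0,-75,12,-0.03,0,0],[3,0,-120,19,-0.05,0,0],[3,0,-165,26,-0.07,0,0],[3,0,-210,33,-0.09,0,0],[3,0,-255,40,-0.11,0,0],[3,0,-300,47,-0.13,0,0],[3,0,-345,54,-0.15,0,0],[3,0,-390,62,-0.17,0,0],[3,0,-435,70,-0.19,0,0],[3,0,-480,77,-0.215,0,0],[3,0,-525,84,-0.24,0,0],[3,0,-565,90,-0.265,0,0],[3,0,-595,95,-0.283,0,0],[3,0,-612,97,-0.283,0,0],[3,0,-612,97,-0.283,0,0],[3,0,-612,97,-0.283,0,0],[3,0,-612,97,-0.283,0,0],[3,0,-612,97,-0.283,0,0]]]}}

```text
time_s: 21.35
tcp_pos: [0.5248, -0.2717, 0.2177]
eef_rot: [[-0.0, -0.116, 0.993], [-0.0, 0.993, 0.116], [-1.0, -0.0, -0.0]]
force: [0.3, 0.6, 0.3]
width: 0.0067
```

```bash
python3 snap.py w12
python3 - <<'E'
from h import *; import pickle
from cell import arm
o,c,T=pickle.load(open("w12.pkl","rb"))
W=cloud(c,T); P=W.reshape(-1,3)
q=P[(abs(P[:,0]-.525)<.13)&(abs(P[:,1]+.272)<.13)&(P[:,2]>.042)&(P[:,2]<.054)]
r=cv2.minAreaRect((q[:,:2]*1000).astype(np.float32)); print("tray",len(q),np.round(r[0],1),np.round(r[1],1),r[2])
def draw(c,T,im,cx,cy,th,s=1,off=(0,0)):
    X,Y,Z,ce=rest(th,cx,cy)
    L=lambda pts:((proj(c,np.array([ce+(a*X+b*Y+d*Z)/1000 for a,b,d in pts]),T)-off)*s).astype(np.int32)
    cv2.polylines(im,[L([(-84,-74,48),(84,-74,48),(84,74,48),(-84,74,48)])],True,(0,0,255),1)
    cv2.polylines(im,[L([(-80,-70,48),(80,-70,48),(80,70,48),(-80,70,48)])],True,(0,255,255),1)
    for sx in(-1,1): cv2.polylines(im,[L([(sx*80,-10.5,48),(sx*64,-10.5,48),(sx*64,10.5,48),(sx*80,10.5,48)])],True,(255,0,255),1)
im=c["pixels"][:,:,::-1].copy(); draw(c,T,im,.525,-.272,6.6); cv2.imwrite("pics/w12.png",im)
for n,box in (("top",(155,245,385,475)),("scene",(215,335,165,285))):
    c=pickle.load(open(n+"0.pkl","rb")); a,b,d,e=box
    im=cv2.resize(c["pixels"][a:b,d:e,::-1],None,fx=5,fy=5,interpolation=cv2.INTER_CUBIC); draw(c,None,im,.525,-.272,6.6,5,(d-.4,a-.4)); cv2.imwrite(f"pics/{n}12.png",im)
E
```

```text
time_s 21.35
qpos [-0.4969, 0.3532, 1.549, -0.0005, 1.2394, -2.1833]
joint_vel [-0.0033, 0.0014, -0.0003, -0.0019, -0.0021, -0.0017]
tcp_pos [0.5248, -0.2717, 0.2177]
eef_rot [[-0.0003, -0.1155, 0.9933], [-0.0004, 0.9933, 0.1155], [-1.0, -0.0004, -0.0003]]
force [0.3242, 0.5556, 0.2973]
width 0.0067
tray 2912 [ 522.5 -242. ] [169.  208.4] 6.6366682052612305
```

View pics/w12.png

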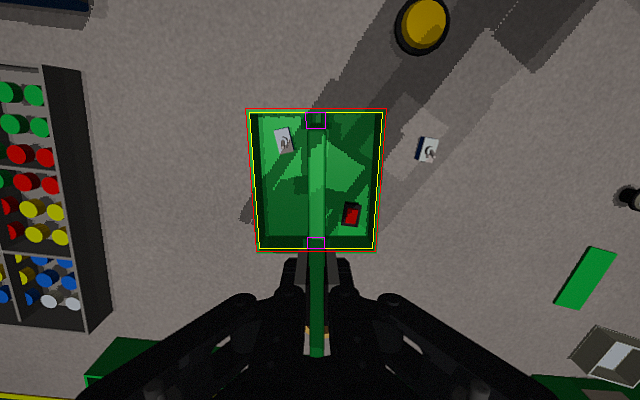

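View pics/top12.png

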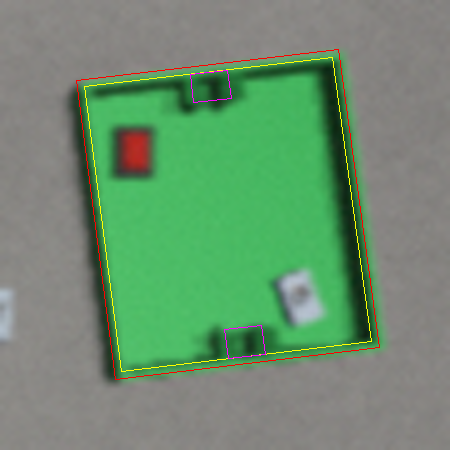

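View pics/scene12.png

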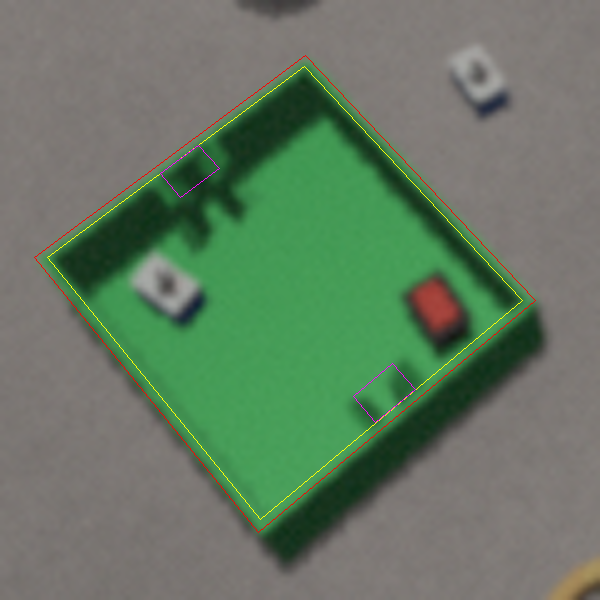

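>>> {"fn": "carry_out", "kwargs": {"series": [[[3,8,0,0,0,0,0],[3,25,0,0,0,0,0],[3,50,0,0,0,0,0],[3,75,0,0,0,0,0],[3,97,0,0,0,0,0],[3,112,0,0,0,0,0],[3,118,0,0,0,0,0],[3,120,0,0,0,0,0],[3,120,0,0,0,0,0],[3,120,0,0,0,0,0]]]}}

```text
time_s: 22.4
tcp_pos: [0.5251, -0.2733, 0.0985]
eef_rot: [[0.001, -0.114, 0.993], [-0.002, 0.993, 0.114], [-1.0, -0.002, 0.001]]
force: [0.6, 0.7, 0.1]
width: 0.0071
```

```bash
python3 snap.py w13
python3 - <<'E'
import cv2,pickle
from cell import arm
a=cv2.imread("pics/w13.png"); cv2.imwrite("pics/w13z.png",cv2.resize(a[60:320,180:460],None,fx=2.2,fy=2.2,interpolation=cv2.INTER_CUBIC))
c=arm.camera("scene"); cv2.imwrite("pics/s13.png",cv2.resize(c["pixels"][190:340,150:300,::-1],None,fx=4,fy=4,interpolation=cv2.INTER_CUBIC))
E
```

```text
time_s 22.4
qpos [-0.4989, 0.4555, 1.7114, -0.0009, 0.9728, -2.1835]
joint_vel [-0.0019, -0.0042, -0.002, -0.0003, 0.0003, -0.0002]
tcp_pos [0.5251, -0.2733, 0.0985]
eef_rot [[0.0014, -0.114, 0.9935], [-0.0016, 0.9935, 0.114], [-1.0, -0.0018, 0.0012]]
force [0.5649, 0.7235, 0.1474]
width 0.0071
```

View pics/w13z.png

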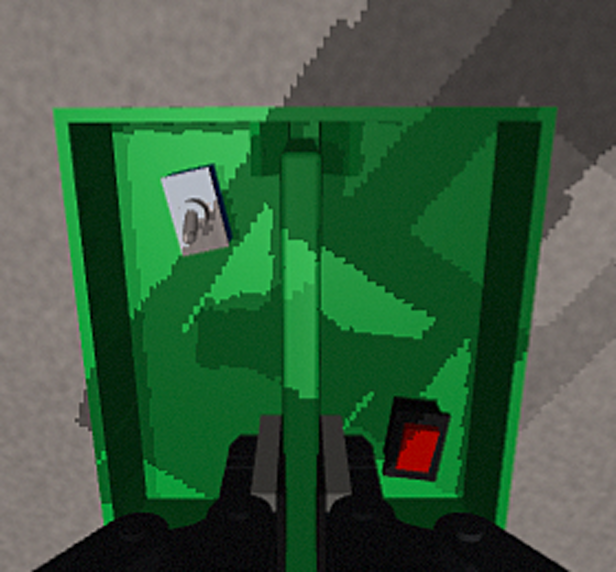

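View pics/s13.png

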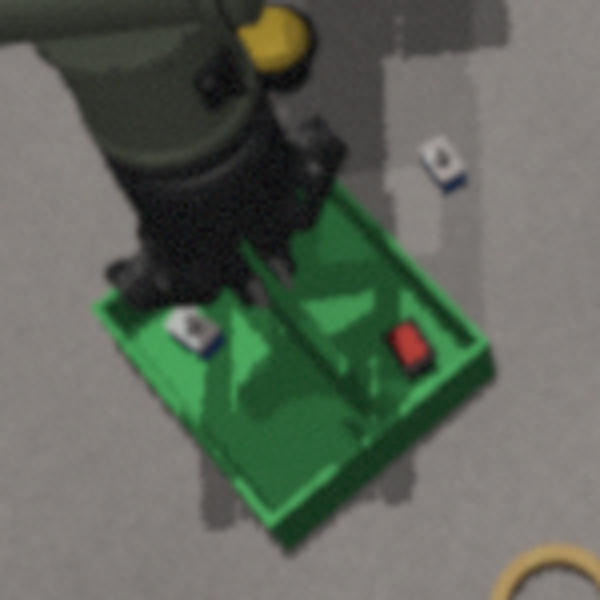

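Run:
```python
from h import *; import pickle
o,c,T=pickle.load(open("w13.pkl","rb")); R=o["eef_rot"];t=o["tcp_pos"]
tl=lambda uv,z:((plane(c,uv,z,T)-t)@R*1000)
z=lambda x,y:(180+x/2.2,60+y/2.2)
pts=[z(53,107),z(556,107),z(68,122),z(541,122),z(78,250),z(533,250)]
print("rim z48 (y,z tool):",tl(pts,.048)[:,1:].round(1).tolist())
print("near groove edges z48",tl([z(290,122),z(322,122),z(250,122),z(362,122)],.048)[:,1:].round(1).tolist())
# panel near end: top edge z= tcp+25mm
print("panel top near", tl([z(281,150),z(320,150)],t[2]+.025)[:,1:].round(1).tolist())
print("panel bottom corner near?", tl([z(288,140),z(316,140)],t[2]-.041)[:,1:].round(1).tolist())
W=cloud(c,T); 
for y in (30,25,20,15): pass
```

```text
rim z48 (y,z tool): [[-73.0, -83.2], [76.4, -83.2], [-69.0, -78.9], [72.4, -78.9], [-70.4, -39.9], [74.6, -40.0]]
near groove edges z48 [[-2.6, -78.8], [7.0, -78.8], [-14.5, -78.8], [18.9, -78.8]]
panel top near [[-3.0, -75.1], [4.2, -75.2]]
panel bottom corner near? [[-3.0, -74.0], [5.0, -74.0]]
```

>>> {"fn": "carry_out", "kwargs": {"series": [[[3,2,0.6,0,0,0,0],[3,5,1.2,0.5,0,0,0],[3,9,1.2,0.5,0,0,0],[3,13,1.2,0.5,0,0,0],[3,16,1.2,0.5,0,0,0],[3,17,1.2,0.5,0,0,0],[3,17,1.2,0.5,0,0,0]]]}}

```text
time_s: 23.2
tcp_pos: [0.5248, -0.2718, 0.0803]
eef_rot: [[-0.001, -0.114, 0.993], [-0.001, 0.993, 0.114], [-1.0, -0.0, -0.001]]
force: [0.3, -0.3, -0.6]
width: 0.0067
```

>>> {"fn": "carry_out", "kwargs": {"series": [[[3,2,0,0,0,0,0],[3,4,0,0,0,0,0],[3,6,0,0,0,0,0],[3,6,0,0,0,0,0]]]}}

```text
time_s: 23.6
tcp_pos: [0.5247, -0.2718, 0.0743]
eef_rot: [[-0.001, -0.114, 0.993], [-0.0, 0.993, 0.114], [-1.0, -0.0, -0.001]]
force: [-0.4, -0.4, -0.5]
width: 0.0065
```

>>> {"fn": "carry_out", "kwargs": {"series": [[[3,3,0,0,0,0,0],[3,7,0,0,0,0,0],[3,11,0,0,0,0,0],[3,15,0,0,0,0,0],[3,19,0,0,0,0,0],[3,22,0,0,0,0,0],[3,24,0,0,0,0,0],[3,24,0,0,0,0,0]]]}}

```text
time_s: 24.4
tcp_pos: [0.5248, -0.2718, 0.0503]
eef_rot: [[-0.001, -0.114, 0.993], [-0.0, 0.993, 0.114], [-1.0, -0.0, -0.001]]
force: [0.1, -0.1, -0.5]
width: 0.0069
```

>>> {"fn": "carry_out", "kwargs": {"series": [[[3,1,0,0,0,0,0],[3,2,0,0,0,0,0],[3,3,0,0,0,0,0],[3,4,0,0,0,0,0],[3,4,0,0,0,0,0]]]}}

```text
time_s: 24.9
tcp_pos: [0.525, -0.272, 0.0472]
eef_rot: [[0.0, -0.114, 0.993], [-0.001, 0.993, 0.114], [-1.0, -0.001, 0.0]]
force: [-1.0, 0.5, 3.7]
width: 0.0069
```

>>> {"fn": "carry_out", "kwargs": {"series": [[[3,0.7,0,0,0,0,0],[3,1.4,0,0,0,0,0],[3,1.4,0,0,0,0,0]]]}}

```text
time_s: 25.2
tcp_pos: [0.525, -0.272, 0.0472]
eef_rot: [[0.001, -0.114, 0.993], [-0.001, 0.993, 0.114], [-1.0, -0.001, 0.0]]
force: [-2.2, 1.9, 12.7]
width: 0.0071
```

```bash
python3 snap.py w14
python3 - <<'E'
from h import *; import pickle
from cell import arm
o,c,T=pickle.load(open("w14.pkl","rb"))
for n,(cc,TT) in {"wrist":(c,T),"scene":(arm.camera("scene"),None)}.items():
    W=cloud(cc,TT); X,Y,Z,ce=rest(6.6,.525,-.272); d=W-ce; x=d@X*1000;y=d@Y*1000;z=W[...,2]*1000
    m=(abs(x)<75)&(abs(y)<3)&(z>30)
    for a in (-70,-50,-30,30,50,70):
        s=m&(abs(x-a)<10); print(n,a,s.sum(),np.percentile(z[s],[50,90]).round(1) if s.sum()>3 else "")
    fl=(abs(x)<70)&(abs(abs(y)-35)<30)&(z<25); print("floor",np.median(z[fl]))
    rim=((abs(abs(y)-72)<1.5)&(abs(x)<80)&(z>35)); print("rim",rim.sum(),np.median(z[rim]) if rim.sum() else "")
    im=cc["pixels"][:,:,::-1]; im=im[60:320,180:460] if n=="wrist" else im[190:340,150:300]
    cv2.imwrite(f"pics/{n}14.png",cv2.resize(im,None,fx=2.2 if n=="wrist" else 4,fy=2.2 if n=="wrist" else 4,interpolation=cv2.INTER_CUBIC))
E
```

```text
time_s 25.2
qpos [-0.4971, 0.5131, 1.7659, -0.0011, 0.8614, -2.1813]
joint_vel [-0.0009, -0.0009, -0.0005, -0.0007, -0.0033, -0.0006]
tcp_pos [0.525, -0.272, 0.0472]
eef_rot [[0.0006, -0.1139, 0.9935], [-0.0013, 0.9935, 0.1139], [-1.0, -0.0014, 0.0005]]
force [-2.214, 1.9446, 12.6983]
width 0.0071
wrist -70 546 [72.3 73.1]
wrist -50 596 [72.4 73.1]
wrist -30 518 [72.4 73.1]
wrist 30 359 [72.3 73. ]
wrist 50 91 [72.4 73. ]
wrist 70 0 
floor 6.449181619353455
rim 3029 50.08774866289362
scene -70 176 [425.6 465.6]
scene -50 0 
scene -30 14 [397.5 399.9]
scene 30 279 [289.  395.4]
scene 50 98 [364.2 380.5]
scene 70 35 [66.5 70.3]
floor 3.22510428738787
rim 348 49.127993866515894
```

View pics/wrist14.png

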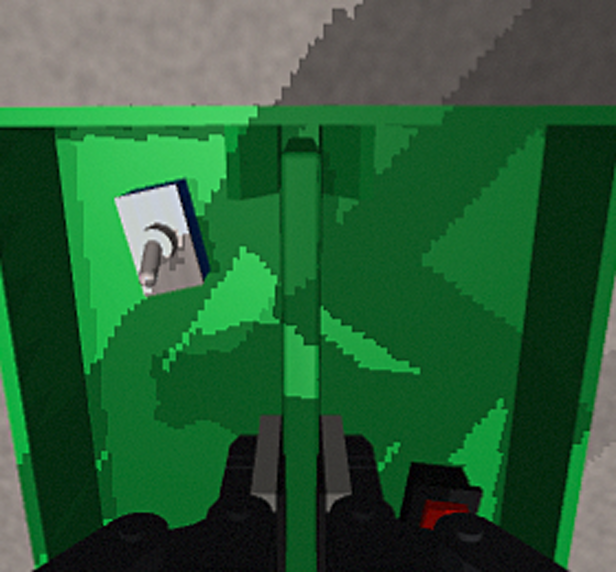

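View pics/scene14.png

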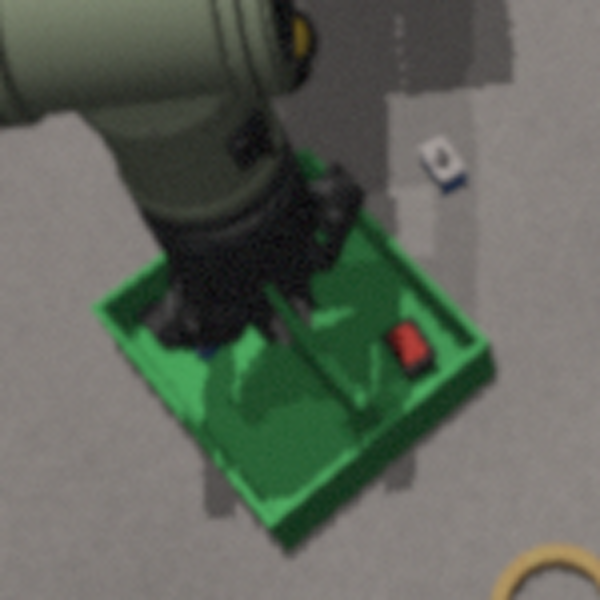

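Rim-corrected, the top edge is at 70.2 mm and level at both ends, so it is seated. Releasing.

>>> {"fn": "carry_out", "kwargs": {"series": [[[3,-1,0,0,0,0,0],[8,-1,0,0,0,0,0],[12,-1,0,0,0,0,0],[18,-1,0,0,0,0,0],[20,-1,0,0,0,0,0],[20,-1,0,0,0,0,0],[20,-4,0,0,0,0,0],[20,-10,0,0,0,0,0],[20,-20,0,0,0,0,0],[20,-35,0,0,0,0,0],[20,-55,0,0,0,0,0],[20,-80,0,0,0,0,0],[20,-110,0,0,0,0,0],[20,-140,0,0,0,0,0],[20,-160,0,0,0,0,0],[20,-170,0,0,0,0,0],[20,-170,0,0,0,0,0],[20,-170,0,0,0,0,0]]]}}

```text
time_s: 27.1
tcp_pos: [0.5245, -0.2715, 0.2145]
eef_rot: [[-0.001, -0.114, 0.993], [-0.0, 0.993, 0.114], [-1.0, 0.0, -0.001]]
force: [0.1, -0.2, -1.2]
width: 0.0197
```

```bash
python3 snap.py w15
python3 - <<'E'
from h import *; import pickle
from cell import arm
o,c,T=pickle.load(open("w15.pkl","rb"))
for n,(cc,TT) in {"wrist":(c,T),"scene":(arm.camera("scene"),None)}.items():
    W=cloud(cc,TT); X,Y,Z,ce=rest(6.6,.525,-.272); d=W-ce; x=d@X*1000;y=d@Y*1000;z=W[...,2]*1000
    m=(abs(x)<76)&(abs(y)<8)&(z>55)&(z<90)
    for a in (-70,-50,-30,0,30,50,70):
        s=m&(abs(x-a)<8); print(n,a,s.sum(),(np.median(z[s]).round(1),np.median(y[s]).round(1)) if s.sum()>3 else "")
    rim=((abs(abs(y)-72)<1.5)&(abs(x)<80)&(z>35)&(z<60)); print("rim",rim.sum(),np.median(z[rim]) if rim.sum() else "")
    cv2.imwrite(f"pics/{n}15.png",cc["pixels"][:,:,::-1])
c=arm.camera("top"); cv2.imwrite("pics/top15.png",cv2.resize(c["pixels"][90:350,150:510,::-1],None,fx=2.2,fy=2.2))
E
```

```text
time_s 27.1
qpos [-0.4968, 0.3554, 1.5541, -0.0008, 1.2333, -2.1814]
joint_vel [0.0006, 0.0152, 0.017, 0.0016, -0.0016, -0.0004]
tcp_pos [0.5245, -0.2715, 0.2145]
eef_rot [[-0.0014, -0.1139, 0.9935], [-0.0001, 0.9935, 0.1139], [-1.0, 0.0001, -0.0014]]
force [0.1445, -0.1826, -1.1952]
width 0.0197
wrist -70 115 (np.float64(72.1), np.float64(0.6))
wrist -50 129 (np.float64(72.2), np.float64(-0.4))
wrist -30 126 (np.float64(72.2), np.float64(0.1))
wrist 0 102 (np.float64(72.1), np.float64(0.5))
wrist 30 97 (np.float64(72.2), np.float64(0.5))
wrist 50 94 (np.float64(72.2), np.float64(0.5))
wrist 70 64 (np.float64(72.3), np.float64(0.4))
rim 828 50.19489648609604
scene -70 22 (np.float64(68.3), np.float64(-0.1))
scene -50 28 (np.float64(68.9), np.float64(-0.2))
scene -30 28 (np.float64(69.6), np.float64(-0.2))
scene 0 29 (np.float64(69.1), np.float64(0.1))
scene 30 29 (np.float64(68.7), np.float64(-0.0))
scene 50 31 (np.float64(68.9), np.float64(-0.4))
scene 70 35 (np.float64(69.1), np.float64(-0.4))
rim 190 46.73719416673988
```

View pics/wrist15.png

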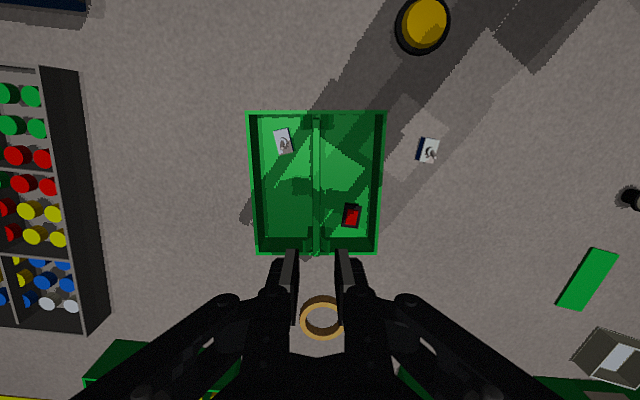

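View pics/scene15.png

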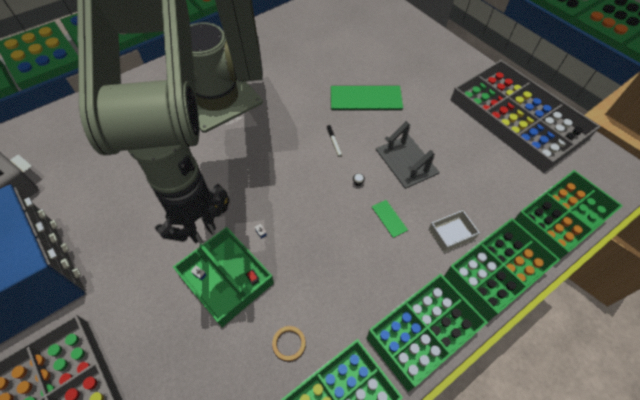

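The divider stands in the slot, running from (316,113) to (316,250) in the wrist view. The switches and bystanders are unmoved, and the gripper is 140 mm clear. Handing in.

```bash
python3 -c "
from cell import arm
print(arm.job_done())"
```

```text
the job is handed in; nothing more can be done
None
```

The divider is standing in the tray's slot, pushed fully home and released. I handed the job in at about 27 s, against the 61 s limit.

**What I did:** I chose the middle of the three loose green panels because it measured about 150 x 66 mm. I gripped it across its width, leaned it on the rest, took it again by its top edge and lowered it into the slot. It met the floor with about 13 N.

**Last checks:**
- **Height:** The top edge is level from end to end. The wrist camera reads it 22.0 mm above the tray rim, exactly as specified. The scene camera reads about 22.3 mm, with up to 1 mm of noise along the edge.
- **Grip depth:** Floor contact came with the tool about 2 mm higher than I had predicted. I put this down to a small error in grip depth, since the edge height agrees with fully seated.
- **Position:** The panel sits within about 0.6 mm of the slot's centre line along its whole length.
- **Surroundings:** I compared the switches and the other things on the counter by eye only, in the last pictures; none appeared to have moved. The gripper was well clear, and the highest force I read was about 13 N.

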